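# Lids back on the washed seasoning pots

### The arm

A 6-joint arm with a two-finger parallel gripper is mounted at the origin on a cart in front of the work surface, level with it; the furniture and walls round the work are solid. World frame = base frame: x ahead of the robot, y to its left, z up, the work surface at z = 0. Lengths are in m, angles in rad, forces in N, time in s.
With the tool pointing down it reaches from about 0.15 to 0.775 m from the base axis. Payload 6.1 kg.
Tool frame: the origin (TCP) lies at the very end of the fingers, on their centre line; the grasp point (between the pads) lies bot.grip_point_offset behind it (bot.grip_point_offset is the distance from the TCP to the grasp point, in m); z points along the fingers, y is the direction in which the jaws open and shut (so a half turn about z gives the same grasp; the last joint's range is limited). The gripper opens to 85 mm and grips with 20 to 120 N. Pads are 22 mm wide; open, the fingers measure 114 mm over their backs; the gripper's body (76 mm by 85 mm) begins 54 mm behind the grasp point. The pads swing forward as they close: fully open they stand 13 mm farther back than shut.
Start: joints at [1.269, 0.126, -0.04, 1.405, 0, 1.571], TCP at [0.156, 0.501, 0.231] pointing down, gripper open.
Joint ranges: [-2.72, 2.72], [-0.95, 1.95], [-1.27, 1.35], [-1.78, 2.02], [-1.46, 1.47], [-3.14, 3.14]. Speed limits (rad/s): [2.39, 2.39, 3.01, 3.14, 3.14, 3.14].

### API

Orientations are given as a unit quaternion [x, y, z, w].
In Python, from bench import telemetry, viewer, job, bot gives the robot as it stands.
- The arm moves only by the shell command python3 -m pendant 'ROWS'. ROWS is JSON, a list of rows, each a list of 5 numbers: the opening, from 0 (shut) to 1 (fully open), then the shift along the tool's x, y, z in mm, then the turn about the tool's z in rad. In form: [[grip, tx, ty, tz, roll], ...]. A call has 1 to 8 rows; each row shifts and turns the pose as measured when the row begins, along the tool's axes as they then stand; what a row does not reach is not made up. A row lasts 1/12 s, in which the tool goes at most 41.7 mm and 7.16 degrees, less where a joint would pass 70% of its speed; a pose out of reach is approached as far as the arm can. A call is refused whole if a number of a shift passes 41.7 or a number of a turn 0.125, either way. A call with a gripper value outside its range is refused whole. The fingers move at their own pace and stop on an object; the grip force is fixed at half the most. Time passes only in rows, so rows that do not move let the fingers close. It gives the time, the measured TCP pose, the force and the opening at its end, in the units of the state.
- telemetry.read_state(): the state, without advancing time (a new reading comes with each control period).
- viewer.capture(name): name is "scene" or "top" or "wrist"; returns (picture, depth): 480x640x3 uint8, red, green, blue; 480x640 float32, m along the optical axis (not along the pixel's ray), 0 where there is no reading.
- viewer.calibration(name): a dict with "camera_matrix" (3x3 intrinsics, pixels), "distortion" ([k1, k2, p1, p2, k3] as OpenCV has them; the pictures are not rectified), "extrinsics" (4x4, takes a point from camera to world coordinates). Camera axes: x right, y down, z forward; pixel columns grow to the right and rows downward; lengths in m; the calibration is good to about 2 mm. A picture is of the moment at which its call begins: read the wrist's pose just before it. calibration takes no time and is no camera call; for the wrist camera it gives the pose at the moment of the call.
- job.hand_in(): hands the job in, once; it reports no verdict.
The state is a dict: "t": time; "q": joint angles; "joint_velocities": joint speeds; "joint_efforts": joint torques, N m; "position": TCP position; "orientation": TCP orientation; "ft_force": force on the tool from outside, world axes, zero at the start; "wrist_torque": the same for the moment, N m; "opening": opening from 0.0 (shut) to 1.0 (fully open).
Only numpy, scipy, OpenCV 4.12 (cv2) and the standard library are available. Lean on these libraries where they do the work, as an engineer would, in place of code of your own. Each camera call takes 0.05 s, during which the arm holds its last target.

### The job

The four seasoning pots and their bamboo lids have come back from the wash and are dry. Put every lid back on its own pot, so that they stay clean until they are filled: the large and the small lid with white knobs on the large and the small white pot, the large and the small lid with blue knobs on the large and the small blue pot. Seat each lid level on the rim and let go of it; leave the pots, the spice jar, the timer and everything else standing where they are.

Things in the scene. Friction and masses are not known exactly. Their poses are not given: they have to be found in the camera images.
- large_white_lid_knob (a point): loose round bamboo lid, the large one with the white glazed knob, lying knob up. About 80 g. Disc 80 mm across, 8 mm thick; plug below it 9 mm deep, 60 mm across at the disc, 50 mm at its foot; knob 23 mm across, 29 mm tall. This point is the middle of the knob: 14 mm above the disc's top, 22 mm above its underside, 31 mm above the plug's foot it stands on. z: up the knob
- small_white_lid_knob (a point): loose round bamboo lid, the small one with the white glazed knob, lying knob up. About 50 g. Disc 60 mm across, 8 mm thick; plug below it 9 mm deep, 40 mm across at the disc, 30 mm at its foot; knob 23 mm across, 29 mm tall. This point is the middle of the knob: 14 mm above the disc's top, 22 mm above its underside, 31 mm above the plug's foot it stands on. z: up the knob
- large_blue_lid_knob (a point): loose round bamboo lid, the large one with the dark blue glazed knob, lying knob up. About 80 g. Disc 80 mm across, 8 mm thick; plug below it 9 mm deep, 60 mm across at the disc, 50 mm at its foot; knob 23 mm across, 29 mm tall. This point is the middle of the knob: 14 mm above the disc's top, 22 mm above its underside, 31 mm above the plug's foot it stands on. z: up the knob
- small_blue_lid_knob (a point): loose round bamboo lid, the small one with the dark blue glazed knob, lying knob up. About 50 g. Disc 60 mm across, 8 mm thick; plug below it 9 mm deep, 40 mm across at the disc, 30 mm at its foot; knob 23 mm across, 29 mm tall. This point is the middle of the knob: 14 mm above the disc's top, 22 mm above its underside, 31 mm above the plug's foot it stands on. z: up the knob
- large_white_pot_mouth (a point): loose empty white glazed pot, the large one, standing upright; 76 mm across, 56 mm tall, wall 5 mm, mouth 66 mm across, about 280 g. This point is the centre of the mouth, level with the rim's top; z up. With its lid on, the disc rests on the rim and the middle of the knob stands 22 mm above this point
- small_white_pot_mouth (a point): loose empty white glazed pot, the small one, standing upright; 56 mm across, 48 mm tall, wall 5 mm, mouth 46 mm across, about 170 g. This point is the centre of the mouth, level with the rim's top; z up. With its lid on, the disc rests on the rim and the middle of the knob stands 22 mm above this point
- large_blue_pot_mouth (a point): loose empty dark blue glazed pot, the large one, standing upright; 76 mm across, 56 mm tall, wall 5 mm, mouth 66 mm across, about 280 g. This point is the centre of the mouth, level with the rim's top; z up. With its lid on, the disc rests on the rim and the middle of the knob stands 22 mm above this point
- small_blue_pot_mouth (a point): loose empty dark blue glazed pot, the small one, standing upright; 56 mm across, 48 mm tall, wall 5 mm, mouth 46 mm across, about 170 g. This point is the centre of the mouth, level with the rim's top; z up. With its lid on, the disc rests on the rim and the middle of the knob stands 22 mm above this point
- spice_jar_mid (a point): loose spice jar with a green label and a black cap, 44 mm across, 96 mm tall, standing close behind the pots and lids; leave it alone. This point is its centre, half-way up
- timer_mid (a point): loose round kitchen timer, red top on a white foot, 58 mm across, 46 mm tall, beside the scale behind the row; leave it alone. This point is its centre, half-way up
There are look-alikes about, which are no part of the job. What is shaped like the part that bears small_blue_lid_knob but pink is not meant.

How it is judged:
By the outcome, as a careful person would: the job done as asked, in the order asked, and still so for the second after the job is handed in, with the robot touching nothing.
It also fails if it takes over 109 s, if anything falls off the work surface, if the arm or the gripper's body presses on something with over 40 N, if the wrist force passes 120 N, or if a joint passes its speed limit or range.

## Working session

There is one attempt and no reset: what is moved stays moved. The work goes in short steps, Python scripts to look and compute and a shell command to move; the robot and the scene stay as the last step left them, time stands still between calls to the robot, and variables do not carry over. Pictures are saved under pics/ and viewed, and the job is handed in when it is done.

```bash
ls; mkdir -p pics
python3 - <<'E'
from bench import telemetry, viewer, job, bot
import cv2,numpy as np
print(telemetry.read_state()); print(bot.grip_point_offset)
for n in ("scene","top","wrist"):
    p,d=viewer.capture(n); cv2.imwrite(f"pics/{n}0.png",p[:,:,::-1]); np.savez(f"pics/{n}0.npz",p=p,d=d,**{k:np.array(v) for k,v in viewer.calibration(n).items()})
    print(n,viewer.calibration(n))
E
```

```text
pics
{'t': 0.0, 'q': array([ 1.26895545e+00,  1.26421248e-01, -4.05939048e-02,  1.40542774e+00,
       -2.11317255e-06,  1.57078925e+00]), 'joint_velocities': array([ 0.00110735, -0.00013803, -0.00058695,  0.00061727,  0.00045902,
       -0.00072296]), 'joint_efforts': array([-6.46918998e-04, -4.35912645e+01,  3.52923560e+01,  1.73434394e-02,
       -5.98340739e-05,  1.75825238e-05]), 'position': array([0.15594965, 0.50087291, 0.23051331]), 'orientation': array([ 1.50344620e-01,  9.88633308e-01, -8.14084640e-04, -1.22737608e-04]), 'ft_force': array([-0.7895395 ,  0.62479984, -0.24125922]), 'wrist_torque': array([0.04732189, 0.03599051, 0.02618788]), 'opening': 0.9938909755533116}
0.0187
scene {'camera_matrix': array([[615.03163044,   0.        , 327.70250492],
       [  0.        , 615.03163044, 232.29747514],
       [  0.        ,   0.        ,   1.        ]]), 'distortion': array([0.02792867, 0.        , 0.        , 0.        , 0.        ]), 'extrinsics': array([[ 0.68715183, -0.38624589,  0.61533444, -0.74162978],
       [-0.72631636, -0.38496652,  0.56944299, -0.95551436],
      
[... 464 characters left out ...]
99991175, -0.00398053, -0.01267439,  0.176037  ],
       [ 0.01296553, -0.08451415, -0.99633792,  1.59258083],
       [ 0.        ,  0.        ,  0.        ,  1.        ]])}
wrist {'camera_matrix': array([[397.82274447,   0.        , 323.2783388 ],
       [  0.        , 397.82274447, 233.78664086],
       [  0.        ,   0.        ,   1.        ]]), 'distortion': array([-0.08726386,  0.        ,  0.        ,  0.        ,  0.        ]), 'extrinsics': array([[ 0.29728662,  0.91321262,  0.2786815 ,  0.0855043 ],
       [ 0.95478676, -0.28382045, -0.08847702,  0.52300782],
       [-0.00170282,  0.29238444, -0.95629935,  0.37416908],
       [ 0.        ,  0.        ,  0.        ,  1.        ]])}
```

View pics/scene0.png

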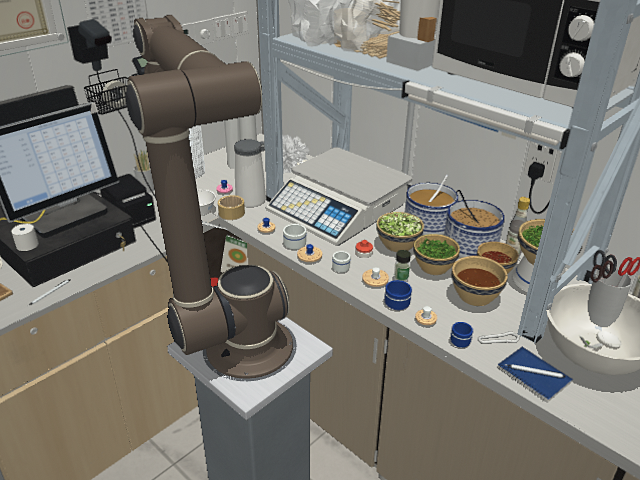

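View pics/top0.png

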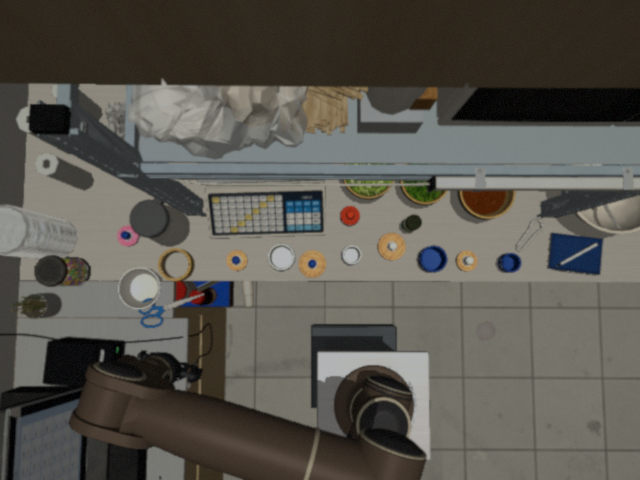

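View pics/wrist0.png

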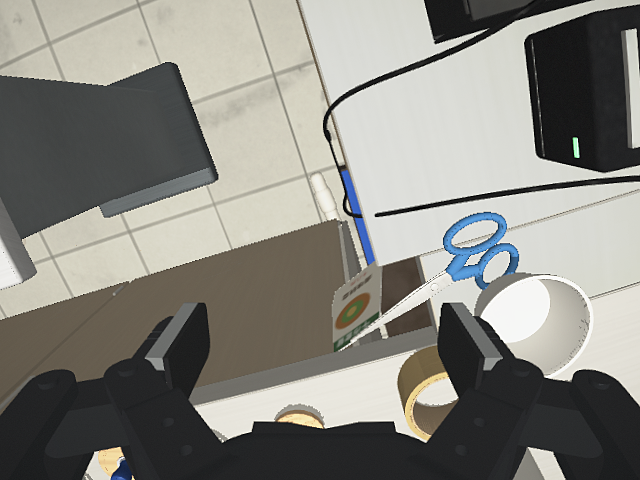

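```bash
cat > h.py <<'E'
import numpy as np,cv2
def ray(c,uv):
    K,D,T=[np.array(c[k],float) for k in("camera_matrix","distortion","extrinsics")]
    n=cv2.undistortPoints(np.array(uv,float).reshape(-1,1,2),K,D).reshape(-1,2)
    d=np.c_[n,np.ones(len(n))]@T[:3,:3].T
    return T[:3,3],d
def plane(c,uv,z):
    o,d=ray(c,uv); s=(z-o[2])/d[:,2]; return o+d*s[:,None]
def project(c,P):
    K,D,T=[np.array(c[k],float) for k in("camera_matrix","distortion","extrinsics")]
    Ti=np.linalg.inv(T); r,_=cv2.Rodrigues(Ti[:3,:3])
    return cv2.projectPoints(np.array(P,float).reshape(-1,1,3),r,Ti[:3,3],K,D)[0].reshape(-1,2)
E
python3 - <<'E'
import numpy as np,cv2
p=np.load("pics/top0.npz")['p'][:,:,::-1]
c=p[225:285,95:535]; 
a=cv2.resize(c[:,:220],None,fx=3.6,fy=3.6,interpolation=cv2.INTER_CUBIC);b=cv2.resize(c[:,220:],None,fx=3.6,fy=3.6,interpolation=cv2.INTER_CUBIC)
cv2.imwrite("pics/topz.png",np.vstack([a,b]))
p=np.load("pics/scene0.npz")['p'][:,:,::-1]
cv2.imwrite("pics/scz.png",cv2.resize(p[190:360,210:490],None,fx=2.8,fy=2.8,interpolation=cv2.INTER_CUBIC))
E
```

```text
(no output)
```

View pics/topz.png

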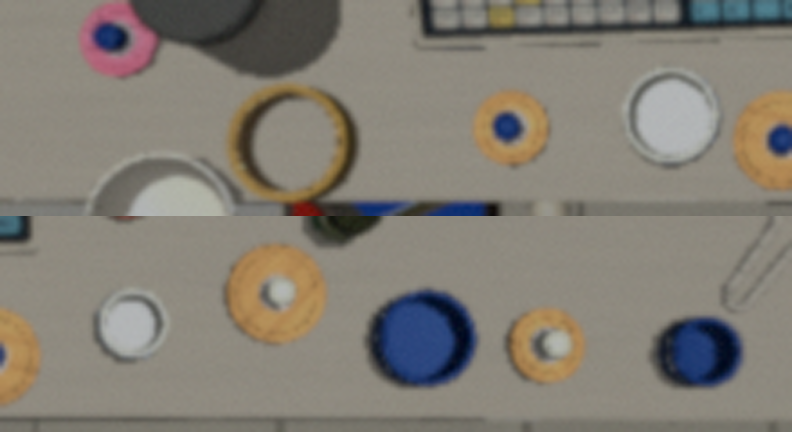

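View pics/scz.png

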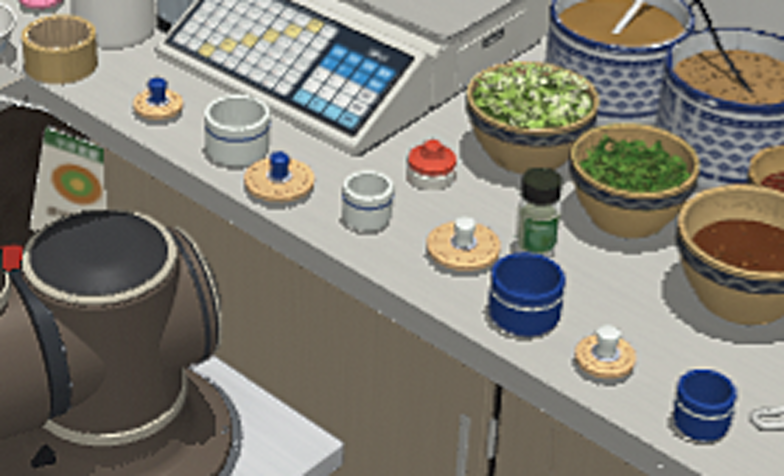

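```bash
cat > m.py <<'E'
import numpy as np,cv2
from scipy.optimize import least_squares
from h import *
def cloud(f):
    c=np.load(f); d=c['d']; v,u=np.mgrid[:480,:640]
    o,r=ray(c,np.c_[u.ravel(),v.ravel()])
    return c,(o+r*d.ravel()[:,None]).reshape(480,640,3),d
if __name__=="__main__":
    top={'sbl':(236,260,'l',.06),'lwp':(281,257,.056,.076),'lbl':(312,263,'l',.08),'swp':(351,255,.048,.056),'lwl':(391,246,'l',.08),'lbp':(432,259,.056,.076),'swl':(466,261,'l',.06),'sbp':(509,262,.048,.056)}
    for f in("top","scene"):
        c,P,d=cloud(f"pics/{f}0.npz"); z=P[...,2]
        if f=="top":
            print("table z",np.median(z[268:274,330:340]), np.median(z[268:274,480:490]),np.std(z[268:274,480:490]))
        for n,(u,v,k,D) in top.items():
            zz=.017 if k=='l' else k
            g=plane(np.load("pics/top0.npz"),[[u,v]],zz)[0]
            m=(np.hypot(P[...,0]-g[0],P[...,1]-g[1])<D/2+.012)&(d>0)
            # above-table footprint, near top height
            q=m&(abs(z-zz)<(.007))
            pts=P[q]
            # robust: circle of known radius, minimax-ish via midpoint of hull
            h=cv2.convexHull((pts[:,:2]*1e4).astype(np.float32))
            (cx,cy),r=cv2.minEnclosingCircle(h)
            fit=least_squares(lambda x:np.hypot(pts[:,0]-x[0],pts[:,1]-x[1])-x[2],[g[0],g[1],D/2-.0025]).x if k!='l' else None
            print(f,n,q.sum(),"guess",g[:2].round(4),"enc",round(cx/1e4,4),round(cy/1e4,4),round(2*r/1e4,4),"mean",pts[:,:2].mean(0).round(4),"z",np.median(pts[:,2]).round(4),"fit",None if fit is None else fit.round(4))
E
python3 m.py
```

```text
table z 0.00106657752554018 0.0013553818227308723 0.0037124456579565664
top sbl 265 guess [0.4093 0.3916] enc 0.4138 0.3887 0.0686 mean [0.4089 0.3887] z 0.0174 fit None
top lwp 150 guess [0.4166 0.2608] enc 0.4176 0.2606 0.0758 mean [0.4176 0.2601] z 0.0565 fit [0.4176 0.2609 0.0351]
top lbl 519 guess [0.4014 0.174 ] enc 0.4007 0.1754 0.0894 mean [0.3993 0.174 ] z 0.0178 fit None
top swp 107 guess [0.4233 0.0643] enc 0.4249 0.0624 0.0558 mean [0.4243 0.0632] z 0.0482 fit [0.4249 0.0623 0.0253]
top lwl 522 guess [ 0.4511 -0.0532] enc 0.451 -0.0601 0.0914 mean [ 0.4507 -0.0541] z 0.0177 fit None
top lbp 154 guess [ 0.4125 -0.1623] enc 0.4143 -0.1662 0.077 mean [ 0.414  -0.1648] z 0.0563 fit [ 0.414  -0.1661  0.0349]
top swl 272 guess [ 0.4088 -0.2686] enc 0.4091 -0.2645 0.0767 mean [ 0.41   -0.2679] z 0.0176 fit None
top sbp 123 guess [ 0.4052 -0.3809] enc 0.4053 -0.3854 0.0573 mean [ 0.4042 -0.3837] z 0.0471 fit [ 0.4046 -0.3852  0.025 ]
scene sbl 120 guess [0.4093 0.3916] enc 0.4033 0.3901 0.068 mean [0.3996 0.3852] z 0.0152 fit None
scene lwp 109 guess [0.4166 0.2608] enc 0.4135 0.2613 0.0903 mean [0.4127 0.2589] z 0.0531 fit [0.4122 0.2604 0.0344]
scene lbl 273 guess [0.4014 0.174 ] enc 0.3894 0.1795 0.0968 mean [0.3901 0.1709] z 0.0157 fit None
scene swp 92 guess [0.4233 0.0643] enc 0.4204 0.0624 0.0659 mean [0.4191 0.0623] z 0.0458 fit [0.4199 0.0619 0.0248]
scene lwl 302 guess [ 0.4511 -0.0532] enc 0.4477 -0.0568 0.0865 mean [ 0.4413 -0.0582] z 0.0151 fit None
scene lbp 152 guess [ 0.4125 -0.1623] enc 0.4119 -0.1681 0.0865 mean [ 0.4085 -0.1674] z 0.0535 fit [ 0.4094 -0.1665  0.0352]
scene swl 218 guess [ 0.4088 -0.2686] enc 0.4071 -0.2703 0.0634 mean [ 0.4008 -0.272 ] z 0.0155 fit None
scene sbp 141 guess [ 0.4052 -0.3809] enc 0.3998 -0.3874 0.062 mean [ 0.3993 -0.3887] z 0.0462 fit [ 0.4001 -0.387   0.0255]
```

Run:
```python
from h import *
c=np.load("pics/top0.npz"); p=c['p']; hsv=cv2.cvtColor(p,cv2.COLOR_RGB2HSV)
for n,(u,v,D) in {'sbl':(236,260,.06),'lbl':(312,263,.08),'lwl':(391,246,.08),'swl':(466,261,.06)}.items():
    m=np.zeros((480,640),np.uint8); x0,x1,y0,y1=u-18,u+19,v-18,v+19
    s=hsv[y0:y1,x0:x1]; m[y0:y1,x0:x1]=((s[...,1]>85)&(s[...,0]>5)&(s[...,0]<25)&(s[...,2]>110))
    cs,_=cv2.findContours(m,cv2.RETR_EXTERNAL,cv2.CHAIN_APPROX_NONE); k=max(cs,key=cv2.contourArea)
    W=plane(c,k.reshape(-1,2),.013)
    e=cv2.fitEllipse(k); w=plane(c,[e[0]],.013)[0]
    (cx,cy),r=cv2.minEnclosingCircle((W[:,:2]*1e4).astype(np.float32))
    # knob
    s=hsv.astype(int)[y0:y1,x0:x1]
    km=((s[...,0]>95)&(s[...,0]<135)&(s[...,1]>120)) if 'b' in n[1] else (s[...,1]<60)&(s[...,2]>150)
    yy,xx=np.nonzero(km); ok=np.hypot(xx-18,yy-18)<10; ku=np.array([xx[ok].mean()+x0,yy[ok].mean()+y0])
    print(n,e[0],e[1],"disc",w[:2].round(4),"enc",round(cx/1e4,4),round(cy/1e4,4),round(2e-4*r,4),"knob",ok.sum(),plane(c,[ku],.038)[0,:2].round(4))
```

```text
sbl (236.4471893310547, 260.1197204589844) (19.72093391418457, 20.008968353271484) disc [0.4091 0.3908] enc 0.4091 0.3909 0.0598 knob 30 [0.4095 0.3905]
lbl (311.8954772949219, 263.62896728515625) (26.37428855895996, 26.8442440032959) disc [0.3998 0.1743] enc 0.3996 0.1748 0.0793 knob 33 [0.3995 0.1753]
lwl (391.1847839355469, 246.01614379882812) (26.437498092651367, 26.944538116455078) disc [ 0.4514 -0.0543] enc 0.451 -0.0545 0.08 knob 47 [ 0.4515 -0.0559]
swl (466.446533203125, 260.4672546386719) (19.604578018188477, 19.86614418029785) disc [ 0.4105 -0.271 ] enc 0.411 -0.2706 0.0595 knob 39 [ 0.4105 -0.2733]
```

```bash
python3 -m pendant '[[0.55,0,0,0,-0.1],[0.55,0,0,0,-0.1],[0.55,0,0,0,-0.1],[0.55,-20,0,0,0],[0.55,-30,0,0,0]]'
python3 - <<'E'
from m import *
c,P,d=cloud("pics/top0.npz")
g=plane(c,[[411,223]],.096)[0]; print(g)
m=(np.hypot(P[...,0]-g[0],P[...,1]-g[1])<.03)&(P[...,2]>.085)&(P[...,2]<.11); print(m.sum(),P[m].mean(0),P[m].min(0),P[m].max(0))
from bench import telemetry; s=telemetry.read_state(); print(s['position'],s['orientation'])
E
```

```text
t: 0.57
position: [0.2029, 0.5009, 0.2294]
orientation: [-0.01, 1.0, -0.002, -0.002]
ft_force: [0.1, 0.8, -0.7]
opening: 0.549
[ 0.50940798 -0.09719522  0.096     ]
198 [ 0.51232025 -0.10364179  0.09605399] [ 0.4924229  -0.12569391  0.08601572] [ 0.53198228 -0.083469    0.10566739]
[0.2028826  0.50089534 0.22940066] [-0.00983344  0.99994851 -0.00197732 -0.00154303]
```

```bash
python3 -m pendant '[[0.55,-20,-28,0,0],[0.55,-20,-28,0,0],[0.55,-20,-28,0,0],[0.55,-20,-28,0,0],[0.55,-20,-28,0,0],[0.55,-20,-28,0,0],[0.55,-20,-28,0,0],[0.55,-15,-28,0,0]]'; python3 -m pendant '[[0.55,-12,-28,0,0],[0.55,-12,-28,0,0],[0.55,-12,-28,0,0],[0.55,-12,-28,0,0],[0.55,-12,-28,0,0],[0.55,-12,-28,0,0],[0.55,-10,-28,0,0],[0.55,-10,-28,0,0]]'
```

```text
t: 1.23
position: [0.3693, 0.2749, 0.2249]
orientation: [-0.013, 1.0, -0.004, -0.003]
ft_force: [1.7, 0.3, 0.4]
opening: 0.553
t: 1.9
position: [0.47, 0.0405, 0.2247]
orientation: [-0.013, 1.0, -0.005, -0.004]
ft_force: [1.0, 0.4, 0.2]
opening: 0.552
```

```bash
python3 -m pendant '[[0.55,5,-24,0,0],[0.55,5,-24,0,0],[0.55,5,-24,0,0],[0.55,4,-23,0,0],[0.55,0,0,0,0.12],[0.55,0,0,0,0.12],[0.55,0,0,0,0.12],[0.55,0,0,0,0.12]]'; python3 -m pendant '[[0.55,0,0,10,0.12],[0.55,0,0,10,0],[0.55,0,0,10,0]]'
cat > look.py <<'E'
import sys
from bench import telemetry,viewer
from h import *
def look(n):
    s=telemetry.read_state(); cal=viewer.calibration("wrist"); p,d=viewer.capture("wrist")
    cv2.imwrite(f"pics/{n}.png",p[:,:,::-1]); np.savez(f"pics/{n}.npz",p=p,d=d,pos=s['position'],quat=s['orientation'],**{k:np.array(v) for k,v in cal.items()})
    print(s['t'],s['position'].round(4),s['orientation'].round(4),s['ft_force'].round(1),s['opening'].round(3))
if __name__=="__main__": look(sys.argv[1])
E
python3 look.py w1
```

```text
t: 2.57
position: [0.4525, -0.0667, 0.2228]
orientation: [0.236, 0.972, -0.007, -0.005]
ft_force: [0.1, 0.6, -0.1]
opening: 0.548
t: 2.82
position: [0.4529, -0.0676, 0.1929]
orientation: [0.297, 0.955, -0.007, -0.003]
ft_force: [0.5, 0.2, -0.2]
opening: 0.545Traceback (most recent call last):
  File "look.py", line 8, in <module>
    if __name__=="__main__": look(sys.argv[1])
                             ~~~~^^^^^^^^^^^^^
  File "look.py", line 7, in look
    print(s['t'],s['position'].round(4),s['orientation'].round(4),s['ft_force'].round(1),s['opening'].round(3))
                                                                                         ^^^^^^^^^^^^^^^^^^
AttributeError: 'float' object has no attribute 'round'
```

View pics/w1.png

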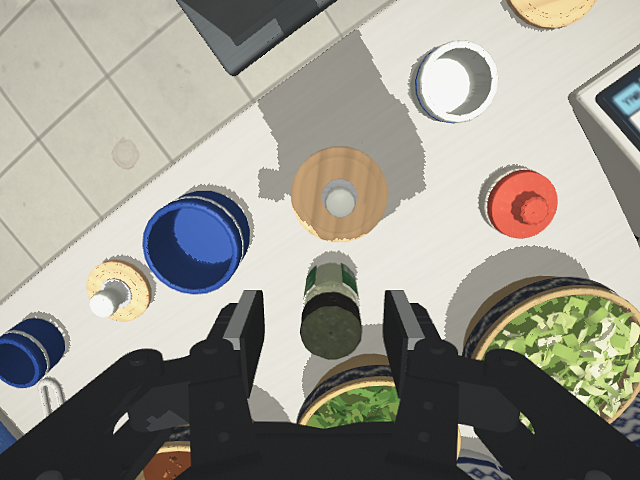

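```bash
sed -i "s/s\['opening'\].round(3)/round(s['opening'],3)/" look.py
cat > wm.py <<'E'
from m import *
from scipy.spatial.transform import Rotation as R
def rim(f,g,zr,D,tol=.006):
    c,P,d=cloud(f); m=(np.hypot(P[...,0]-g[0],P[...,1]-g[1])<D/2+.012)&(abs(P[...,2]-zr)<tol)&(d>0)&(d<.6)
    p=P[m]; x=np.r_[g[:2],D/2-.0025]
    for _ in range(3):
        r=np.hypot(p[:,0]-x[0],p[:,1]-x[1])-x[2]; p=p[abs(r)<.007] if _ else p
        x=least_squares(lambda x:np.hypot(p[:,0]-x[0],p[:,1]-x[1])-x[2],x,loss='soft_l1',f_scale=.002).x
    return x.round(4),len(p),np.median(p[:,2]).round(4)
def disc(f,g,z=.017,D=.08):
    c,P,d=cloud(f); m=(np.hypot(P[...,0]-g[0],P[...,1]-g[1])<D/2+.015)&(P[...,2]>z-.005)&(P[...,2]<z+.045)&(d>0)
    p=P[m]; (cx,cy),r=cv2.minEnclosingCircle((p[:,:2]*1e4).astype(np.float32))
    k=p[(p[:,2]>z+.018)&(np.hypot(p[:,0]-g[0],p[:,1]-g[1])<.03)]
    ds=p[abs(p[:,2]-z)<.004]
    return "disc enc",round(cx/1e4,4),round(cy/1e4,4),round(2e-4*r,4),"discmean",ds.mean(0).round(4),"knob",len(k),((k[:,:2].min(0)+k[:,:2].max(0))/2).round(4),np.ptp(k[:,:2],axis=0).round(4),k[:,2].max().round(4)
def totool(f,P):
    c=np.load(f); return (R.from_quat(c['quat']).inv().apply(np.array(P)-c['pos'])*1000).round(1)
E
python3 - <<'E'
from wm import *
f="pics/w1.npz"
print(disc(f,(.451,-.055)));print(disc(f,(.411,-.272),D=.06))
print(rim(f,(.414,-.166),.056,.076),rim(f,(.425,.062),.048,.056),rim(f,(.4046,-.385),.048,.056))
c,P,d=cloud(f); print("table",np.median(P[300:320,420:440].reshape(-1,3),0))
print(totool(f,[.451,-.055,.02]))
E
```

```text
('disc enc', 0.4513, -0.0538, 0.0801, 'discmean', array([ 0.4497, -0.0529,  0.0177]), 'knob', 745, array([ 0.4509, -0.0536]), array([0.0226, 0.023 ]), np.float64(0.0489))
('disc enc', 0.4103, -0.2699, 0.0615, 'discmean', array([ 0.4097, -0.2633,  0.0177]), 'knob', 634, array([ 0.4104, -0.2694]), array([0.024 , 0.0237]), np.float64(0.0487))
(array([ 0.4144, -0.1655,  0.0348]), 2322, np.float64(0.0563)) (array([0.4252, 0.0617, 0.0249]), 1958, np.float64(0.0483)) (array([ 0.4048, -0.385 ,  0.025 ]), 939, np.float64(0.0476))
table [ 0.58784031 -0.04081956  0.00113853]
[  8.3  11.8 172.8]
```

```bash
python3 - <<'E'
from wm import *
print(totool("pics/w1.npz",[.451,-.0537,.08]),totool("pics/w1.npz",[.451,-.0537,.02]))
E
python3 -m pendant '[[0.55,5,7,25,0],[0.55,4,6,25,0],[0.55,0,0,25,0],[0.55,0,0,20,0],[0.55,0,0,15,0],[0.55,0,0,0,0]]'
```

```text
[  9.2  12.  112.8] [  9.   12.9 172.8]
t: 3.37
position: [0.4486, -0.0515, 0.0738]
orientation: [0.288, 0.958, -0.007, -0.006]
ft_force: [-0.5, 0.5, -0.1]
opening: 0.543
```

```bash
python3 look.py w2
python3 - <<'E'
from wm import *
print(totool("pics/w2.npz",[.451,-.0537,.02]),disc("pics/w2.npz",(.451,-.055)))
E
```

```text
3.3667 [ 0.4486 -0.0515  0.0738] [ 0.2879  0.9576 -0.007  -0.0057] [-0.5  0.5 -0.1] 0.543
[-3.6  0.4 53.8] ('disc enc', 0.4518, -0.054, 0.081, 'discmean', array([ 0.4482, -0.0517,  0.0177]), 'knob', 1856, array([ 0.4509, -0.0536]), array([0.0228, 0.023 ]), np.float64(0.0486))
```

View pics/w2.png

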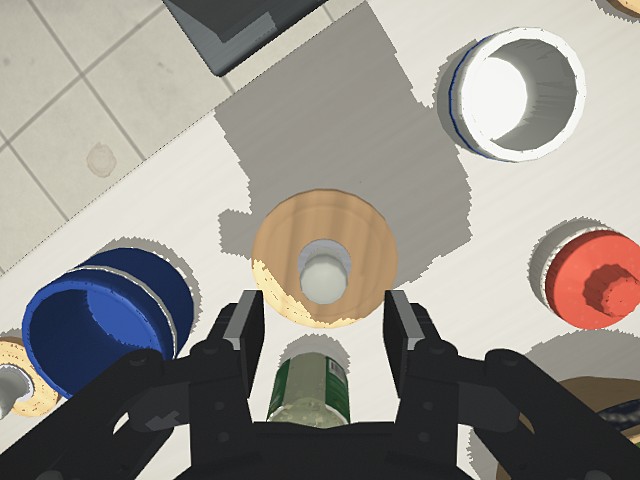

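```bash
python3 -m pendant '[[0.55,-3,0,15,0],[0.55,-1,0,15,0],[0.55,0,0,12,0],[0.55,0,0,9,0],[0.55,0,0,0,0]]'; python3 look.py w3;  python3 - <<'E'
from wm import *
print(totool("pics/w3.npz",[.451,-.0537,.02]))
E
```

```text
t: 3.83
position: [0.4556, -0.0546, 0.0277]
orientation: [0.285, 0.959, -0.006, -0.002]
ft_force: [-1.1, -0.0, 0.2]
opening: 0.55
3.8333 [ 0.4556 -0.0546  0.0277] [ 0.2846  0.9586 -0.0063 -0.0017] [-1.1 -0.   0.2] 0.55
[ 4.4 -1.6  7.7]
```

View pics/w3.png

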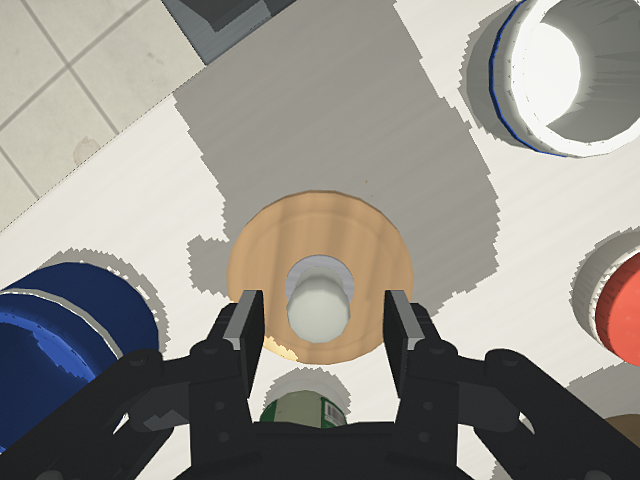

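```bash
python3 -m pendant '[[0.55,4,-1.5,5,0],[0.55,0,0,1,0],[0.55,0,0,0,0]]'; python3 look.py w4;  python3 - <<'E'
from wm import *
print(totool("pics/w4.npz",[.451,-.0537,.02]))
E
```

```text
t: 4.13
position: [0.4532, -0.0539, 0.0246]
orientation: [0.284, 0.959, -0.006, 0.0]
ft_force: [-0.0, -0.5, -0.4]
opening: 0.548
4.1333 [ 0.4532 -0.0539  0.0246] [ 2.842e-01  9.588e-01 -5.900e-03  5.000e-04] [-0.  -0.5 -0.4] 0.548
[ 2.  -1.   4.6]
```

```bash
python3 -m pendant '[[0.55,2.5,-1.2,3.5,0],[0.55,0,0,1,0],[0.3,0,0,0,0],[0.15,0,0,0,0],[0.0,0,0,0,0],[0,0,0,0,0],[0,0,0,0,0]]'; python3 look.py w5
```

```text
t: 4.77
position: [0.4507, -0.0536, 0.0211]
orientation: [0.284, 0.959, -0.006, 0.001]
ft_force: [0.7, -0.1, -0.2]
opening: 0.246
4.7667 [ 0.4507 -0.0536  0.0211] [ 0.284   0.9588 -0.0057  0.0014] [ 0.7 -0.1 -0.2] 0.246
```

View pics/w5.png

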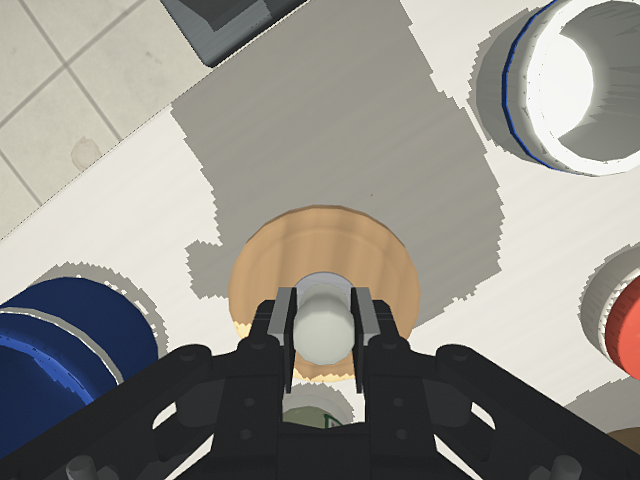

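```bash
python3 -m pendant '[[0,0,0,-10,0],[0,0,0,-20,0],[0,0,0,-30,0],[0,0,0,-35,0],[0,0,0,-35,-0.1],[0,0,0,-10,-0.12],[0,0,0,0,-0.12],[0,0,0,0,-0.12]]';python3 -m pendant '[[0,0,10,0,-0.12],[0,4,24,0,0],[0,4,28,0,0],[0,4,28,0,0],[0,4,28,0,0],[0,4,28,0,0],[0,4,28,0,0],[0,4,28,0,0]]'
```

```text
t: 5.48
position: [0.4485, -0.0516, 0.1708]
orientation: [0.05, 0.999, -0.006, -0.002]
ft_force: [-0.6, 0.3, -0.7]
opening: 0.247
t: 6.15
position: [0.4164, 0.1527, 0.1754]
orientation: [-0.01, 1.0, -0.006, 0.002]
ft_force: [1.1, -1.5, -1.6]
opening: 0.245
```

```bash
python3 -m pendant '[[0,0,20,0,0],[0,0,15,0,0],[0,0,10,0,0],[0,0,0,0,0]]'; python3 look.py w6
python3 - <<'E'
from wm import *
f="pics/w6.npz"
r=rim(f,(.4176,.2609),.056,.076); print(r)
print(totool(f,[r[0][0],r[0][1],.068])); 
print("held lid",)
c,P,d=cloud(f);
E
```

```text
t: 6.48
position: [0.4134, 0.2046, 0.1772]
orientation: [-0.014, 1.0, -0.005, 0.002]
ft_force: [-0.1, -0.3, -1.3]
opening: 0.25
6.4833 [0.4134 0.2046 0.1772] [-0.0139  0.9999 -0.0052  0.002 ] [-0.1 -0.3 -1.3] 0.25
(array([0.4176, 0.2611, 0.0348]), 1697, np.float64(0.0563))
[ -5.3  57.5 108.6]
held lid
```

View pics/w6.png

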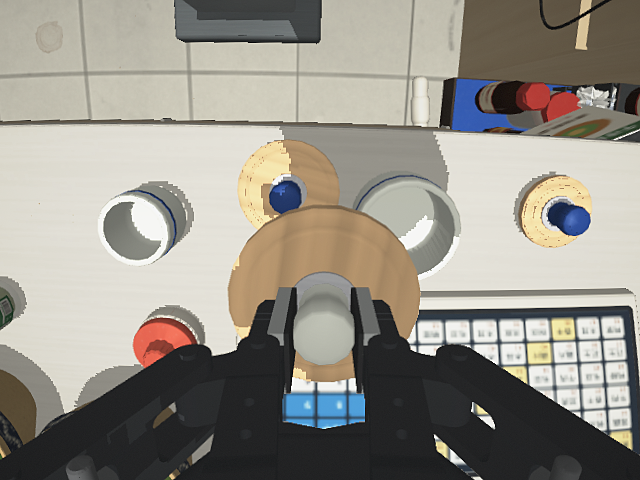

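```bash
python3 -m pendant '[[0,-2,25,0,0],[0,-2,20,10,0],[0,-1,12,20,0],[0,0,0,25,0],[0,0,0,25,0],[0,0,0,8,0],[0,0,0,0,0]]'; python3 look.py w7
python3 - <<'E'
from wm import *
f="pics/w7.npz"
print(totool(f,[.4176,.2611,.068]))
E
```

```text
t: 7.12
position: [0.4205, 0.2561, 0.0889]
orientation: [-0.01, 1.0, -0.006, 0.004]
ft_force: [0.1, -0.1, -1.3]
opening: 0.245
7.1167 [0.4205 0.2561 0.0889] [-0.0097  0.9999 -0.0059  0.0044] [ 0.1 -0.1 -1.3] 0.245
[ 3.   5.3 20.8]
```

```bash
python3 -m pendant '[[0,3,5,0,0],[0,0.5,1,2,0],[0,0,0,0,0]]'; python3 look.py w8
python3 - <<'E'
from wm import *
f="pics/w8.npz"
print(totool(f,[.4176,.2611,.068]))
E
```

```text
t: 7.42
position: [0.4186, 0.262, 0.091]
orientation: [-0.008, 1.0, -0.005, 0.006]
ft_force: [0.4, -0.5, -1.0]
opening: 0.246
7.4167 [0.4186 0.262  0.091 ] [-0.0083  0.9999 -0.0049  0.0062] [ 0.4 -0.5 -1. ] 0.246
[ 1.3 -0.6 22.9]
```

```bash
python3 -m pendant '[[0,1,-0.5,7,0],[0,0,0,7,0],[0,0,0,4,0],[0,0,0,0,0]]'; python3 look.py w9
python3 - <<'E'
from wm import *
f="pics/w9.npz"
print(totool(f,[.4176,.2611,.068]))
E
```

```text
t: 7.8
position: [0.4192, 0.2622, 0.0738]
orientation: [-0.009, 1.0, -0.004, 0.008]
ft_force: [0.1, 0.6, -1.4]
opening: 0.248
7.8 [0.4192 0.2622 0.0738] [-0.0085  0.9999 -0.0036  0.0084] [ 0.1  0.6 -1.4] 0.248
[ 1.7 -1.   5.8]
```

View pics/w9.png

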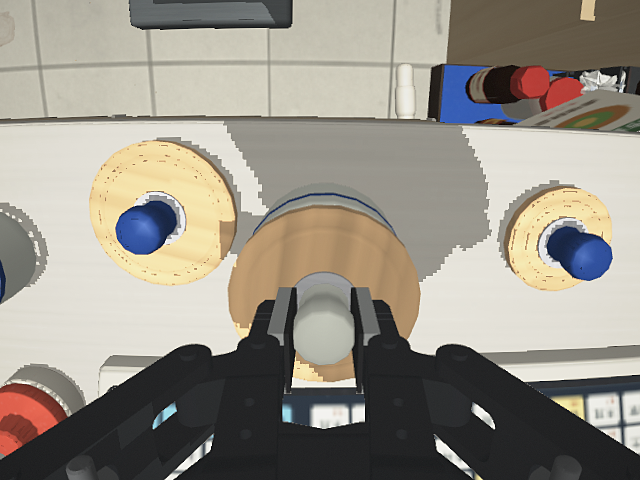

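```bash
python3 -m pendant '[[0,1.5,-1,2.5,0],[0,0,0,2,0],[0,0,0,0,0]]'; python3 look.py w10
python3 - <<'E'
from wm import *
f="pics/w10.npz"
print(totool(f,[.4176,.2611,.068]))
E
```

```text
t: 8.1
position: [0.4175, 0.261, 0.0689]
orientation: [-0.008, 1.0, -0.004, 0.008]
ft_force: [-0.7, -0.9, -1.2]
opening: 0.248
8.1 [0.4175 0.261  0.0689] [-0.0085  0.9999 -0.0038  0.0082] [-0.7 -0.9 -1.2] 0.248
[-0.   0.1  0.9]
```

```bash
python3 -m pendant '[[0,0,0,1,0],[0,0,0,0,0],[0.2,0,0,0,0],[0.4,0,0,0,0],[0.45,0,0,0,0],[0.45,0,0,-10,0],[0.45,0,0,-25,0],[0.45,0,0,-30,0]]'; python3 -m pendant '[[0.45,0,-15,-20,0],[0.45,10,-28,0,0],[0.45,10,-28,0,0],[0.45,5,-15,0,0],[0.45,0,0,0,0]]'; python3 look.py w11
```

```text
t: 8.82
position: [0.4137, 0.2596, 0.1308]
orientation: [-0.008, 1.0, -0.006, 0.004]
ft_force: [0.5, -0.6, -0.8]
opening: 0.449
t: 9.23
position: [0.393, 0.1738, 0.1639]
orientation: [-0.01, 1.0, -0.003, 0.011]
ft_force: [0.1, 0.0, 0.1]
opening: 0.45
9.2333 [0.393  0.1738 0.1639] [-0.0102  0.9999 -0.0029  0.0109] [0.1 0.  0.1] 0.45
```

View pics/w11.png

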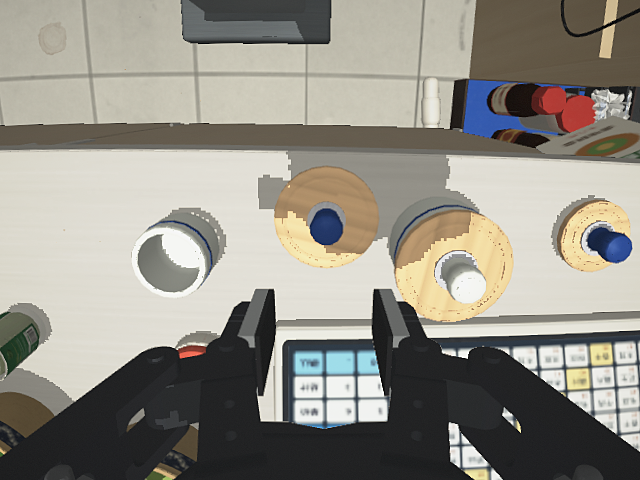

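Run:
```python
from wm import *
f="pics/w11.npz"
print(disc(f,(.4176,.2611),z=.064)); 
c,P,d=cloud(f);m=(np.hypot(P[...,0]-.4176,P[...,1]-.2611)<.038)&(np.hypot(P[...,0]-.4176,P[...,1]-.2611)>.022)&(P[...,2]>.055); q=P[m]
print(np.linalg.lstsq(np.c_[q[:,:2]-q[:,:2].mean(0),np.ones(len(q))],q[:,2],rcond=None)[0])
print(disc(f,(.3998,.1748)),disc(f,(.409,.391),D=.06))
```

```text
('disc enc', 0.4187, 0.2605, 0.0814, 'discmean', array([0.4146, 0.2583, 0.0646]), 'knob', 1182, array([0.4184, 0.2604]), array([0.0228, 0.0225]), np.float64(0.0951))
[ 0.00176695 -0.00197698  0.06459763]
('disc enc', 0.4016, 0.1823, 0.0953, 'discmean', array([0.3969, 0.1752, 0.0176]), 'knob', 871, array([0.3991, 0.1746]), array([0.0224, 0.0224]), np.float64(0.0483)) ('disc enc', 0.4091, 0.3909, 0.0612, 'discmean', array([0.4062, 0.3844, 0.0176]), 'knob', 853, array([0.4088, 0.3896]), array([0.023 , 0.0226]), np.float64(0.0484))
```

```bash
python3 -m pendant '[[0.5,0,-20,-2,0],[0.5,0,-30,-2,0],[0.5,0,-30,0,0],[0.5,0,-30,0,0],[0.5,0,-30,0,0],[0.5,0,-30,0,0],[0.5,0,-30,0,0],[0.5,0,-30,0,0]]';python3 -m pendant '[[0.5,0,-30,0,0],[0.5,0,-30,0,0],[0.5,0,-30,0,0],[0.5,0,-30,0,0],[0.5,0,-30,0,0],[0.5,0,-20,0,0],[0.5,0,-10,0,0],[0.5,0,0,0,0]]'; python3 look.py w12
python3 - <<'E'
from wm import *
f="pics/w12.npz"
print(disc(f,(.4105,-.2705),D=.06),totool(f,[.4104,-.2700,.02]))
print(rim(f,(.4144,-.1655),.056,.076),rim(f,(.4048,-.385),.048,.056))
E
```

```text
t: 9.95
position: [0.4052, -0.0545, 0.1729]
orientation: [-0.018, 1.0, 0.0, 0.015]
ft_force: [0.8, 0.1, 0.3]
opening: 0.502
t: 10.62
position: [0.4186, -0.246, 0.1752]
orientation: [-0.017, 1.0, -0.0, 0.018]
ft_force: [0.3, -0.2, 0.0]
opening: 0.503
10.6167 [ 0.4186 -0.246   0.1752] [-0.017   0.9997 -0.      0.0182] [ 0.3 -0.2  0. ] 0.503
('disc enc', 0.4105, -0.2705, 0.0603, 'discmean', array([ 0.4081, -0.2697,  0.0177]), 'knob', 848, array([ 0.4101, -0.2705]), array([0.0231, 0.023 ]), np.float64(0.0483)) [ 14.7 -23.6 154.8]
(array([ 0.4136, -0.1677,  0.0347]), 2755, np.float64(0.0563)) (array([ 0.4043, -0.3859,  0.025 ]), 1976, np.float64(0.0483))
```

View pics/w12.png

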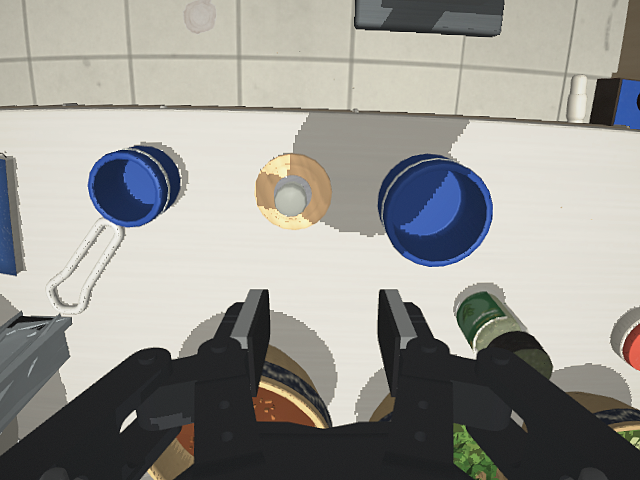

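```bash
python3 -m pendant '[[0.5,6,-10,10,0],[0.5,6,-10,25,0],[0.5,2,-4,25,0],[0.5,0,0,25,0],[0.5,0,0,20,0],[0.5,0,0,0,0]]'; python3 look.py w13
python3 - <<'E'
from wm import *
f="pics/w13.npz"
print(disc(f,(.4105,-.2705),D=.06),totool(f,[.4102,-.2705,.0205]))
E
```

```text
t: 11.17
position: [0.4099, -0.2655, 0.0652]
orientation: [-0.022, 1.0, -0.0, 0.02]
ft_force: [-0.6, -0.2, -0.7]
opening: 0.499
11.1667 [ 0.4099 -0.2655  0.0652] [-2.230e-02  9.996e-01 -1.000e-04  1.970e-02] [-0.6 -0.2 -0.7] 0.499
('disc enc', 0.4105, -0.2706, 0.0605, 'discmean', array([ 0.4052, -0.2703,  0.0177]), 'knob', 2072, array([ 0.4099, -0.2704]), array([0.023 , 0.0237]), np.float64(0.0484)) [ 1.7 -5.  44.6]
```

```bash
python3 -m pendant '[[0.5,1,-3,12,0],[0.5,0,-2,15,0],[0.5,0,0,12,0],[0.5,0,0,0,0]]'
python3 - <<'E'
import look; look.look("w14")
from wm import *
f="pics/w14.npz"
print(totool(f,[.4102,-.2705,.0205]))
E
```

```text
t: 11.55
position: [0.4135, -0.2697, 0.0316]
orientation: [-0.025, 0.999, -0.002, 0.023]
ft_force: [-0.8, 0.1, -0.1]
opening: 0.504
11.55 [ 0.4135 -0.2697  0.0316] [-0.0249  0.9994 -0.0019  0.0227] [-0.8  0.1 -0.1] 0.504
[ 3.8 -0.5 10.9]
```

```bash
python3 -m pendant '[[0.5,3,-0.5,6,0],[0.5,1,0,4,0],[0.5,0.5,0,1,0],[0.5,0,0,0,0]]'
python3 - <<'E'
import look; look.look("w15")
from wm import *
f="pics/w15.npz"
print(totool(f,[.4102,-.2705,.0205]))
E
```

```text
t: 11.93
position: [0.412, -0.2716, 0.0253]
orientation: [-0.026, 0.999, -0.004, 0.026]
ft_force: [0.5, 0.7, 0.7]
opening: 0.498
11.9333 [ 0.412  -0.2716  0.0253] [-0.0258  0.9993 -0.0041  0.0258] [0.5 0.7 0.7] 0.498
[2.  1.2 4.7]
```

```bash
python3 -m pendant '[[0.5,2,1.2,4,0],[0.4,0,0,0.5,0],[0.2,0,0,0,0],[0,0,0,0,0],[0,0,0,0,0],[0,0,0,0,0],[0,0,0,0,0]]'; python3 look.py w16
```

```text
t: 12.57
position: [0.4108, -0.271, 0.0216]
orientation: [-0.026, 0.999, -0.005, 0.027]
ft_force: [-0.4, 0.4, 0.9]
opening: 0.247
12.5667 [ 0.4108 -0.271   0.0216] [-0.0257  0.9993 -0.0046  0.0267] [-0.4  0.4  0.9] 0.247
```

View pics/w16.png

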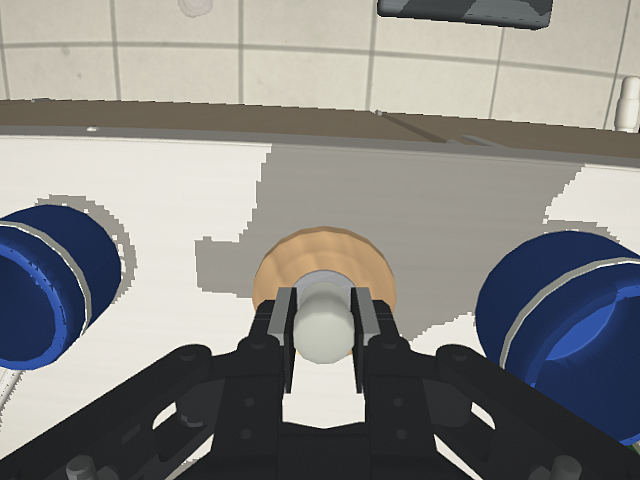

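```bash
python3 -m pendant '[[0,0,0,-10,0],[0,0,0,-25,0],[0,0,0,-38,0],[0,0,0,-38,0],[0,0,10,-20,0],[0,0,25,0,0],[0,0,30,0,0],[0,0,30,0,0]]';python3 -m pendant '[[0,0,30,0,0],[0,0,30,0,0],[0,0,30,0,0],[0,0,30,0,0],[0,0,30,0,0],[0,0,20,0,0],[0,0,10,0,0],[0,0,0,0,0]]'
python3 - <<'E'
import look; look.look("w17")
from wm import *
f="pics/w17.npz"
r=rim(f,(.4252,.0617),.048,.056);print(r, totool(f,[r[0][0],r[0][1],.061]))
E
```

```text
t: 13.28
position: [0.3976, -0.1756, 0.1613]
orientation: [-0.022, 0.999, -0.004, 0.026]
ft_force: [1.4, 0.1, 0.8]
opening: 0.245
t: 13.95
position: [0.3868, 0.0158, 0.1664]
orientation: [-0.023, 0.999, -0.004, 0.03]
ft_force: [0.1, 0.4, -1.0]
opening: 0.248
13.95 [0.3868 0.0158 0.1664] [-0.023   0.9993 -0.0043  0.0299] [ 0.1  0.4 -1. ] 0.248
(array([0.4243, 0.0619, 0.025 ]), 1020, np.float64(0.0482)) [-33.3  45.4 107.1]
```

```bash
python3 -m pendant '[[0,-12,15,0,0],[0,-12,15,0,0],[0,-10,15,0,0],[0,0,0,20,0],[0,0,0,25,0],[0,0,0,25,0],[0,0,0,8,0],[0,0,0,0,0]]'
python3 - <<'E'
import look; look.look("w18")
from wm import *
f="pics/w18.npz"
print(totool(f,[.4248,.0618,.061]))
E
```

```text
t: 14.67
position: [0.4279, 0.0571, 0.0922]
orientation: [-0.019, 0.999, -0.006, 0.033]
ft_force: [-0.4, -0.0, -0.7]
opening: 0.248
14.6667 [0.4279 0.0571 0.0922] [-0.0195  0.9992 -0.0057  0.0332] [-0.4 -0.  -0.7] 0.248
[ 5.   5.2 30.9]
```

View pics/w18.png

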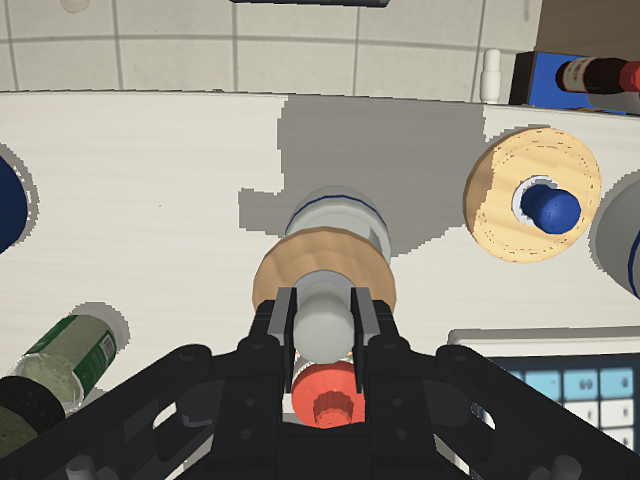

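```bash
python3 -m pendant '[[0,3,3,4,0],[0,2,2,6,0],[0,0.5,0.5,4,0],[0,0,0,0,0]]'
python3 - <<'E'
import look; look.look("w19")
from wm import *
f="pics/w19.npz"
print(totool(f,[.4248,.0618,.061]))
E
```

```text
t: 15.05
position: [0.4249, 0.0618, 0.0814]
orientation: [-0.018, 0.999, -0.005, 0.036]
ft_force: [0.0, -0.0, -2.0]
opening: 0.249
15.05 [0.4249 0.0618 0.0814] [-0.0182  0.9992 -0.0055  0.0359] [ 0. -0. -2.] 0.249
[ 1.5  0.2 20.3]
```

```bash
python3 -m pendant '[[0,0.5,0,7,0],[0,0.5,0,6,0],[0,0.3,0,2,0],[0,0,0,0,0]]'
python3 - <<'E'
import look; look.look("w20")
from wm import *
f="pics/w20.npz"
print(totool(f,[.4248,.0618,.061]))
E
```

```text
t: 15.43
position: [0.4257, 0.062, 0.0664]
orientation: [-0.019, 0.999, -0.005, 0.037]
ft_force: [-0.3, -0.6, -1.3]
opening: 0.254
15.4333 [0.4257 0.062  0.0664] [-0.0186  0.9991 -0.0053  0.0374] [-0.3 -0.6 -1.3] 0.254
[ 1.3 -0.1  5.3]
```

```bash
python3 -m pendant '[[0,1,0,3,0],[0,0.3,0,2,0],[0,0,0,0.5,0],[0,0,0,0,0]]'
python3 - <<'E'
import look; look.look("w21")
from wm import *
f="pics/w21.npz"
print(totool(f,[.4248,.0618,.061]))
E
```

```text
t: 15.82
position: [0.4251, 0.0619, 0.0609]
orientation: [-0.019, 0.999, -0.005, 0.038]
ft_force: [-0.5, 0.0, 1.4]
opening: 0.246
15.8167 [0.4251 0.0619 0.0609] [-0.0185  0.9991 -0.0053  0.0377] [-0.5  0.   1.4] 0.246
[ 0.3 -0.1 -0.1]
```

View pics/w21.png

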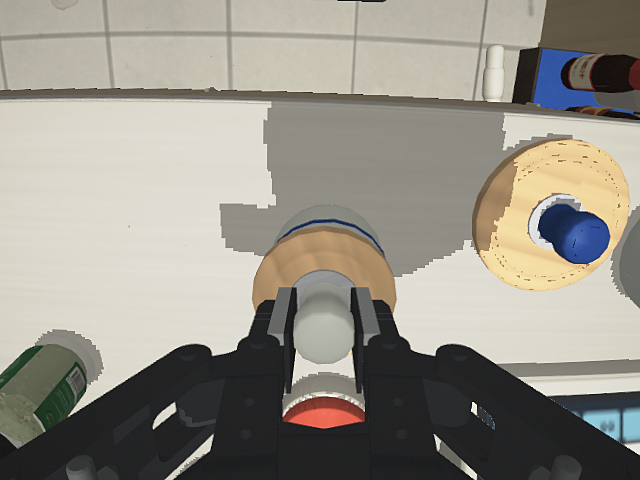

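```bash
python3 -m pendant '[[0.2,0,0,0,0],[0.4,0,0,0,0],[0.45,0,0,0,0],[0.45,0,0,-10,0],[0.45,0,0,-25,0],[0.45,0,0,-35,0],[0.45,0,10,-35,0],[0.45,5,25,0,0]]'; python3 -m pendant '[[0.45,5,30,0,0],[0.45,5,30,0,0],[0.45,4,15,0,0],[0.45,0,0,0,0]]'
python3 - <<'E'
import look; look.look("w22")
from wm import *
f="pics/w22.npz"
def chk(g,z,D):
    print(disc(f,g,z=z,D=D)); c,P,d=cloud(f);rr=np.hypot(P[...,0]-g[0],P[...,1]-g[1]);q=P[(rr<D/2-.002)&(rr>.02)&(abs(P[...,2]-z)<.008)]
    print(len(q),np.linalg.lstsq(np.c_[q[:,:2]-q[:,:2].mean(0),np.ones(len(q))],q[:,2],rcond=None)[0].round(4))
chk((.4248,.0618),.056,.06)
print(disc(f,(.3995,.1748)), totool(f,[.3993,.1747,.0205]))
E
```

```text
t: 16.53
position: [0.409, 0.0958, 0.1698]
orientation: [-0.016, 0.999, -0.006, 0.036]
ft_force: [0.6, 0.2, 0.0]
opening: 0.451
t: 16.87
position: [0.3936, 0.176, 0.1754]
orientation: [-0.015, 0.999, -0.003, 0.04]
ft_force: [0.5, -0.2, -0.7]
opening: 0.45
16.8667 [0.3936 0.176  0.1754] [-0.0155  0.9991 -0.0034  0.0404] [ 0.5 -0.2 -0.7] 0.45
('disc enc', 0.4249, 0.0616, 0.0614, 'discmean', array([0.4201, 0.0661, 0.0567]), 'knob', 1026, array([0.4246, 0.0623]), array([0.0229, 0.0227]), np.float64(0.0871))
1790 [ 0.0018 -0.0012  0.0566]
('disc enc', 0.401, 0.1824, 0.0952, 'discmean', array([0.3969, 0.1752, 0.0176]), 'knob', 828, array([0.3988, 0.1748]), array([0.022 , 0.0225]), np.float64(0.0483)) [  6.9  -0.2 154.9]
```

View pics/w22.png

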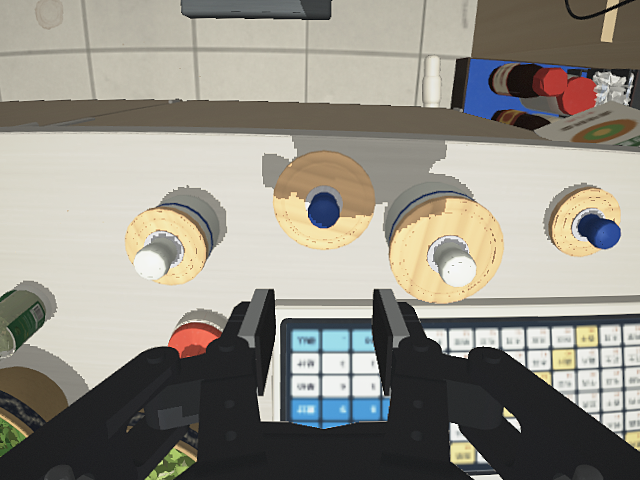

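Run:
```python
from wm import *
for f in ("w22","w16"):
    f=f"pics/{f}.npz"; c,P,d=cloud(f); T=totool(f,P.reshape(-1,3)).reshape(480,640,3)
    m=(d>0)&(T[...,2]<2)&(T[...,2]>-120)&(abs(T[...,0])<60)
    for z in range(-100,1,10):
        q=T[m&(abs(T[...,2]-z)<5)]
        if len(q): print(f,z,len(q),q[:,1].min(),q[:,1].max(),q[:,0].min(),q[:,0].max())
```

```text
pics/w22.npz -100 1289 -21.5 20.9 17.0 20.4
pics/w22.npz -90 12131 -64.7 63.7 2.9 19.9
pics/w22.npz -80 16543 -63.7 62.7 -8.5 18.0
pics/w22.npz -70 9458 -60.1 58.7 -13.4 17.8
pics/w22.npz -60 11349 -56.0 55.7 -13.8 15.4
pics/w22.npz -50 4349 -52.5 51.8 -13.1 13.9
pics/w22.npz -40 2096 -41.5 41.4 -12.4 12.7
pics/w22.npz -30 1630 -33.5 32.6 -12.3 11.1
pics/w22.npz -20 1370 -33.5 32.6 -11.9 11.1
pics/w22.npz -10 968 -33.6 32.1 -11.8 11.6
pics/w22.npz 0 84 -19.8 19.2 -11.5 9.1
pics/w16.npz -100 1328 -59.2 56.5 12.3 20.5
pics/w16.npz -90 12884 -64.3 63.0 3.2 19.8
pics/w16.npz -80 16290 -62.0 61.3 -8.1 17.9
pics/w16.npz -70 10806 -56.2 55.7 -13.7 17.6
pics/w16.npz -60 10606 -51.3 50.5 -14.0 15.5
pics/w16.npz -50 5341 -46.0 45.4 -13.3 13.8
pics/w16.npz -40 4244 -33.0 118.8 -41.7 26.7
pics/w16.npz -30 8863 -122.6 125.2 -45.8 37.0
pics/w16.npz -20 12127 -128.9 131.0 -44.2 39.5
pics/w16.npz -10 8820 -134.6 135.8 -43.9 39.7
pics/w16.npz 0 6971 -138.6 138.1 -43.4 40.2
```

```bash
python3 -m pendant '[[0.4,0,0,0,-0.12],[0.4,0,0,0,-0.12],[0.4,0,0,0,-0.12],[0.4,0,0,20,0],[0.4,0,0,25,0],[0.4,0,0,25,0],[0.4,0,0,10,0],[0.4,0,0,0,0]]'
python3 - <<'E'
import look; look.look("w23")
from wm import *
f="pics/w23.npz"
print(disc(f,(.3995,.1748)), totool(f,[.3991,.1748,.0205]))
E
```

```text
t: 17.58
position: [0.4035, 0.169, 0.098]
orientation: [-0.201, 0.979, -0.012, 0.042]
ft_force: [-0.3, -0.5, 0.1]
opening: 0.401
17.5833 [0.4035 0.169  0.098 ] [-0.2006  0.9787 -0.0123  0.0422] [-0.3 -0.5  0.1] 0.401
('disc enc', 0.4007, 0.1823, 0.0954, 'discmean', array([0.3963, 0.174 , 0.0176]), 'knob', 1527, array([0.3991, 0.1743]), array([0.0225, 0.0225]), np.float64(0.0482)) [ 7.7 10.2 76.8]
```

```bash
python3 -m pendant '[[0.4,4,5,12,0],[0.4,3,4,15,0],[0.4,0,0,15,0],[0.4,0,0,12,0],[0.4,0,0,0,0]]'
python3 - <<'E'
import look; look.look("w24")
from wm import *
f="pics/w24.npz"
print(disc(f,(.3995,.1748)), totool(f,[.3992,.1744,.0205]))
E
```

```text
t: 18.05
position: [0.4028, 0.1745, 0.0504]
orientation: [-0.199, 0.979, -0.012, 0.047]
ft_force: [-0.3, 0.3, -0.3]
opening: 0.4
18.05 [0.4028 0.1745 0.0504] [-0.1991  0.9788 -0.0115  0.047 ] [-0.3  0.3 -0.3] 0.4
('disc enc', 0.3997, 0.1823, 0.095, 'discmean', array([0.393 , 0.1724, 0.0177]), 'knob', 3175, array([0.4013, 0.1726]), array([0.0362, 0.0534]), np.float64(0.062)) [ 6.   2.6 29.4]
```

View pics/w24.png

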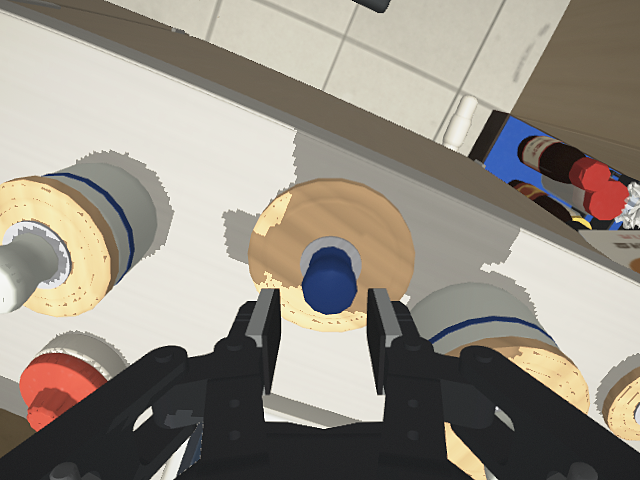

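```bash
python3 -m pendant '[[0.4,4,2,8,0],[0.4,2.5,1,8,0],[0.4,1,0,5,0],[0.4,0,0,0,0]]'
python3 - <<'E'
import look; look.look("w25")
from wm import *
f="pics/w25.npz"
print(totool(f,[.3992,.1744,.0205]))
E
```

```text
t: 18.43
position: [0.3996, 0.1754, 0.0326]
orientation: [-0.199, 0.979, -0.011, 0.051]
ft_force: [-0.9, 0.5, -1.1]
opening: 0.397
18.4333 [0.3996 0.1754 0.0326] [-0.1986  0.9787 -0.0107  0.0507] [-0.9  0.5 -1.1] 0.397
[ 1.9 -0.3 12. ]
```

```bash
python3 -m pendant '[[0.4,2,-0.5,7,0],[0.4,1,0,4,0],[0.4,0,0,0,0]]'
python3 - <<'E'
import look; look.look("w26")
from wm import *
f="pics/w26.npz"
print(totool(f,[.3992,.1744,.0205]))
E
```

```text
t: 18.73
position: [0.3988, 0.174, 0.0215]
orientation: [-0.199, 0.979, -0.011, 0.051]
ft_force: [-0.4, -0.0, 0.3]
opening: 0.402
18.7333 [0.3988 0.174  0.0215] [-0.1987  0.9786 -0.0105  0.0515] [-0.4 -0.   0.3] 0.402
[-0.5  0.2  1. ]
```

```bash
python3 -m pendant '[[0.2,0,0,0,0],[0,0,0,0,0],[0,0,0,0,0],[0,0,0,0,0],[0,0,0,0,0]]'; python3 -m pendant '[[0,0,0,-15,0],[0,0,0,-41,0],[0,0,0,-41,0],[0,0,0,-41,0],[0,0,0,-41,0],[0,0,0,0,0]]'; python3 look.py w27
```

```text
t: 19.2
position: [0.3991, 0.1745, 0.0225]
orientation: [-0.199, 0.979, -0.01, 0.052]
ft_force: [0.6, 0.4, -0.8]
opening: 0.243
t: 19.7
position: [0.3762, 0.1723, 0.2039]
orientation: [-0.199, 0.979, -0.012, 0.047]
ft_force: [1.4, 0.9, -0.8]
opening: 0.246
19.7 [0.3762 0.1723 0.2039] [-0.1986  0.9789 -0.0116  0.0466] [ 1.4  0.9 -0.8] 0.246
```

View pics/w27.png

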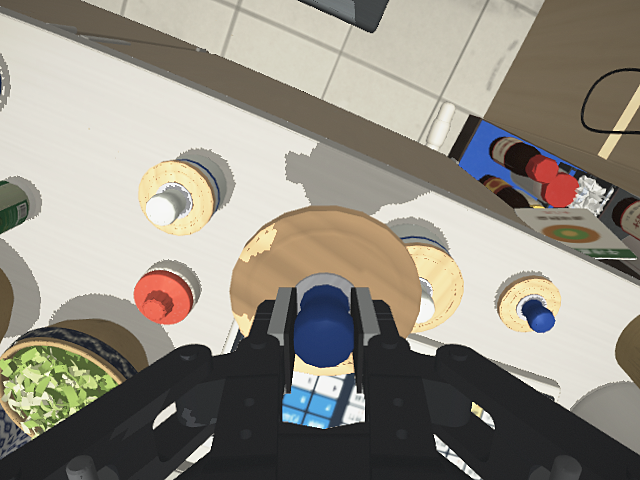

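```bash
python3 -m pendant '[[0,0,0,0,0.12],[0,0,0,0,0.12],[0,0,0,0,0.12],[0,0,-20,0,0],[0,0,-35,0,0],[0,0,-35,0,0],[0,0,-35,0,0],[0,0,-35,0,0]]';python3 -m pendant '[[0,0,-35,0,0],[0,-10,-35,0,0],[0,-10,-35,0,0],[0,-10,-30,0,0],[0,0,-20,0,0],[0,0,0,0,0]]'
python3 - <<'E'
import look; look.look("w28")
from wm import *
f="pics/w28.npz"
r=rim(f,(.4140,-.1665),.056,.076);print(r, totool(f,[.414,-.1665,.0695]))
E
```

```text
t: 20.42
position: [0.3783, 0.0115, 0.1928]
orientation: [-0.018, 0.999, -0.003, 0.043]
ft_force: [0.4, -0.1, -1.4]
opening: 0.245
t: 20.92
position: [0.4096, -0.1554, 0.1872]
orientation: [-0.014, 0.999, -0.003, 0.038]
ft_force: [-0.5, 0.5, -1.1]
opening: 0.245
20.9167 [ 0.4096 -0.1554  0.1872] [-0.0142  0.9992 -0.0032  0.0381] [-0.5  0.5 -1.1] 0.245
(array([ 0.4135, -0.1665,  0.0349]), 1349, np.float64(0.0563)) [  4.9 -10.3 117.8]
```

View pics/w28.png

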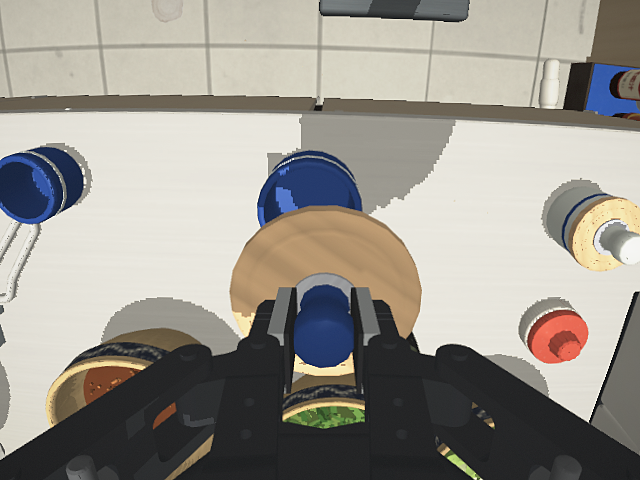

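```bash
python3 -m pendant '[[0,2,-5,15,0],[0,2,-5,30,0],[0,1,-1,30,0],[0,0,0,17,0],[0,0,0,0,0]]'
python3 - <<'E'
import look; look.look("w29")
from wm import *
f="pics/w29.npz"
print(totool(f,[.4138,-.1664,.0695]))
E
```

```text
t: 21.38
position: [0.4099, -0.1629, 0.088]
orientation: [-0.015, 0.999, -0.001, 0.037]
ft_force: [0.3, -0.1, -0.4]
opening: 0.248
21.3833 [ 0.4099 -0.1629  0.088 ] [-0.0145  0.9992 -0.0012  0.0366] [ 0.3 -0.1 -0.4] 0.248
[-2.5 -3.5 18.8]
```

```bash
python3 -m pendant '[[0,-2.5,-3.5,3,0],[0,0,0,4,0],[0,0,0,3,0],[0,0,0,0,0]]'
python3 - <<'E'
import look; look.look("w30")
from wm import *
f="pics/w30.npz"
print(totool(f,[.4138,-.1664,.0695]))
E
```

```text
t: 21.77
position: [0.4153, -0.1655, 0.0818]
orientation: [-0.016, 0.999, -0.002, 0.038]
ft_force: [-0.1, -1.2, -0.7]
opening: 0.244
21.7667 [ 0.4153 -0.1655  0.0818] [-0.0162  0.9991 -0.0018  0.0384] [-0.1 -1.2 -0.7] 0.244
[ 2.4 -0.8 12.1]
```

View pics/w30.png

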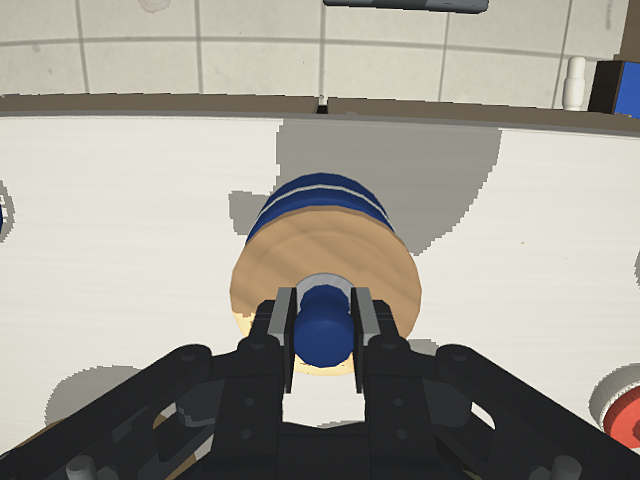

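```bash
python3 -m pendant '[[0,1.5,-0.7,5,0],[0,0.5,0,4,0],[0,0.2,0,2,0],[0,0,0,0,0]]'
python3 - <<'E'
import look; look.look("w31")
from wm import *
f="pics/w31.npz"
print(totool(f,[.4138,-.1664,.0695]))
E
```

```text
t: 22.15
position: [0.4151, -0.1669, 0.0717]
orientation: [-0.016, 0.999, -0.003, 0.04]
ft_force: [-0.1, -0.6, -0.4]
opening: 0.248
22.15 [ 0.4151 -0.1669  0.0717] [-0.0161  0.9991 -0.0026  0.0403] [-0.1 -0.6 -0.4] 0.248
[1.5 0.6 2.1]
```

```bash
python3 -m pendant '[[0,1.5,0.5,1,0],[0,0,0,1,0],[0,0,0,0.5,0],[0,0,0,0,0]]'
python3 - <<'E'
import look; look.look("w32")
from wm import *
f="pics/w32.npz"
print(totool(f,[.4138,-.1664,.0695]))
E
```

```text
t: 22.53
position: [0.414, -0.1668, 0.0697]
orientation: [-0.016, 0.999, -0.003, 0.041]
ft_force: [-0.2, 0.5, -1.2]
opening: 0.249
22.5333 [ 0.414  -0.1668  0.0697] [-0.016   0.999  -0.0028  0.0407] [-0.2  0.5 -1.2] 0.249
[0.2 0.4 0.2]
```

```bash
python3 -m pendant '[[0,0,0,1,0],[0,0,0,0,0],[0.2,0,0,0,0],[0.4,0,0,0,0],[0.45,0,0,0,0],[0.45,0,0,-10,0],[0.45,0,0,-35,0],[0.45,0,0,-41,0]]'; python3 -m pendant '[[0.45,0,20,-41,0],[0.45,0,35,0,0],[0.45,0,35,0,0],[0.45,0,0,0,0]]'
python3 - <<'E'
import look; look.look("w33")
from wm import *
f="pics/w33.npz"
g=(.4138,-.1664);z=.064;D=.08
print(disc(f,g,z=z,D=D)); c,P,d=cloud(f);rr=np.hypot(P[...,0]-g[0],P[...,1]-g[1]);q=P[(rr<D/2-.002)&(rr>.02)&(abs(P[...,2]-z)<.008)]
print(len(q),np.linalg.lstsq(np.c_[q[:,:2]-q[:,:2].mean(0),np.ones(len(q))],q[:,2],rcond=None)[0].round(4))
E
```

```text
t: 23.25
position: [0.4026, -0.1645, 0.15]
orientation: [-0.016, 0.999, -0.0, 0.034]
ft_force: [1.0, -0.7, 1.4]
opening: 0.452
t: 23.58
position: [0.4005, -0.0755, 0.201]
orientation: [-0.013, 0.999, -0.002, 0.042]
ft_force: [-0.2, -0.0, -0.2]
opening: 0.454
23.5833 [ 0.4005 -0.0755  0.201 ] [-0.0134  0.999  -0.0018  0.0416] [-0.2 -0.  -0.2] 0.454
('disc enc', 0.4159, -0.1672, 0.0804, 'discmean', array([ 0.4122, -0.165 ,  0.0647]), 'knob', 959, array([ 0.4149, -0.166 ]), array([0.0228, 0.0224]), np.float64(0.0952))
5533 [ 0.0086 -0.0066  0.0645]
```

View pics/w33.png

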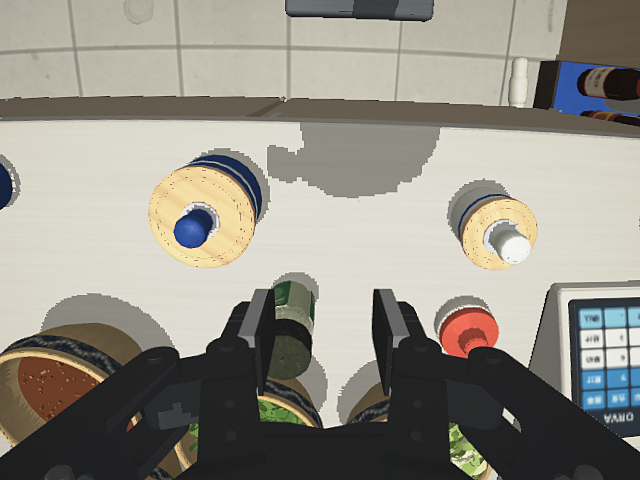

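```bash
python3 -m pendant '[[0.45,0,35,0,0],[0.45,0,35,0,0],[0.45,0,35,0,0],[0.45,0,35,0,0],[0.45,0,35,0,0],[0.45,0,35,0,0],[0.45,0,35,0,0],[0.45,0,35,0,0]]';python3 -m pendant '[[0.45,0,35,0,0],[0.45,0,35,0,0],[0.45,-5,35,0,0],[0.45,-5,35,0,0],[0.45,-5,35,0,0],[0.45,-5,30,0,0],[0.45,0,10,0,0],[0.45,0,0,0,0]]'
python3 - <<'E'
import look; look.look("w34")
from wm import *
f="pics/w34.npz"
print(disc(f,(.409,.3905),D=.06),totool(f,[.409,.3903,.0205]))
E
```

```text
t: 24.3
position: [0.3972, 0.2026, 0.2013]
orientation: [-0.003, 0.999, -0.005, 0.044]
ft_force: [1.6, -0.7, 0.8]
opening: 0.454
t: 24.97
position: [0.4192, 0.4294, 0.1982]
orientation: [-0.003, 0.999, -0.007, 0.044]
ft_force: [-0.4, -0.7, -0.6]
opening: 0.442
24.9667 [0.4192 0.4294 0.1982] [-0.0034  0.999  -0.0074  0.0437] [-0.4 -0.7 -0.6] 0.442
('disc enc', 0.4095, 0.3911, 0.0603, 'discmean', array([0.4066, 0.392 , 0.0177]), 'knob', 733, array([0.4091, 0.3913]), array([0.022 , 0.0228]), np.float64(0.0482)) [ 25.9 -36.3 176.6]
```

View pics/w34.png

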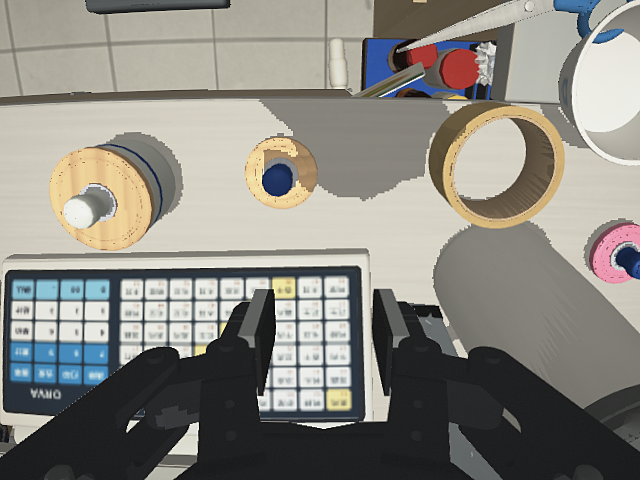

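```bash
python3 -m pendant '[[0.45,10,-20,0,0],[0.45,8,-16,20,0],[0.45,3,0,35,0],[0.45,0,0,35,0],[0.45,0,0,25,0],[0.45,0,0,0,0]]'
python3 - <<'E'
import look; look.look("w35")
from wm import *
f="pics/w35.npz"
print(disc(f,(.409,.3905),D=.06),totool(f,[.409,.391,.0205]))
E
```

```text
t: 25.52
position: [0.4104, 0.3792, 0.0817]
orientation: [0.001, 0.999, -0.008, 0.045]
ft_force: [-0.0, 0.1, -0.1]
opening: 0.447
25.5167 [0.4104 0.3792 0.0817] [ 8.000e-04  9.989e-01 -7.700e-03  4.550e-02] [-0.   0.1 -0.1] 0.447
('disc enc', 0.4093, 0.3911, 0.0605, 'discmean', array([0.404 , 0.3908, 0.0176]), 'knob', 1780, array([0.4088, 0.3912]), array([0.0233, 0.0233]), np.float64(0.0481)) [ 7.  12.7 60.7]
```

```bash
python3 -m pendant '[[0.45,3,8,5,0],[0.45,2,4,20,0],[0.45,1,0,20,0],[0.45,0,0,4,0],[0.45,0,0,0,0]]'
python3 - <<'E'
import look; look.look("w36")
from wm import *
f="pics/w36.npz"
print(totool(f,[.409,.391,.0205]))
E
```

```text
t: 25.98
position: [0.4139, 0.3938, 0.0434]
orientation: [0.003, 0.999, -0.002, 0.051]
ft_force: [0.1, -0.5, 1.2]
opening: 0.448
25.9833 [0.4139 0.3938 0.0434] [ 0.0032  0.9987 -0.0024  0.0509] [ 0.1 -0.5  1.2] 0.448
[ 7.2 -2.8 22.3]
```

```bash
python3 -m pendant '[[0.45,5,-2,8,0],[0.45,1.5,-0.5,9,0],[0.45,0.5,0,3,0],[0.45,0,0,0,0]]'
python3 - <<'E'
import look; look.look("w37")
from wm import *
f="pics/w37.npz"
print(totool(f,[.409,.391,.0205]))
E
```

```text
t: 26.37
position: [0.4103, 0.3934, 0.0263]
orientation: [0.003, 0.999, 0.0, 0.053]
ft_force: [0.6, 0.1, -0.4]
opening: 0.449
26.3667 [0.4103 0.3934 0.0263] [3.200e-03 9.986e-01 2.000e-04 5.330e-02] [ 0.6  0.1 -0.4] 0.449
[ 1.9 -2.5  5.7]
```

View pics/w37.png

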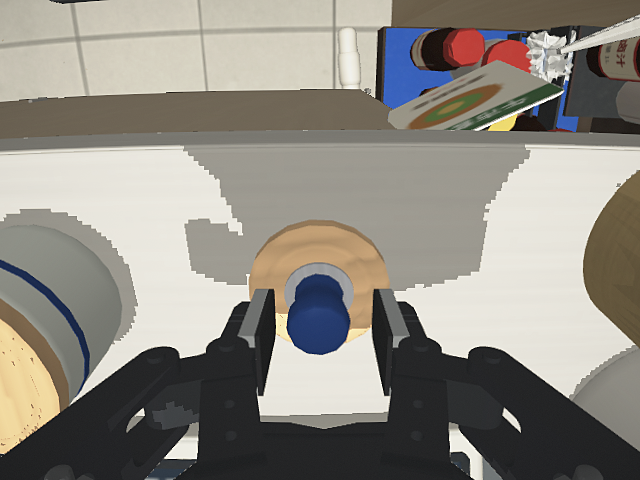

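```bash
python3 -m pendant '[[0.45,2,-2.3,3.5,0],[0.45,0,0,1,0],[0.45,0,0,0,0],[0.2,0,0,0,0],[0,0,0,0,0],[0,0,0,0,0],[0,0,0,0,0],[0,0,0,0,0]]'; python3 look.py w38; python3 -m pendant '[[0,0,0,-15,0],[0,0,0,-41,0],[0,0,0,-41,0],[0,0,0,-41,0],[0,0,0,-41,0],[0,0,-20,0,0],[0,0,-35,0,0],[0,0,-35,0,0]]';python3 look.py w39
```

```text
t: 27.08
position: [0.4092, 0.3914, 0.0224]
orientation: [0.003, 0.999, 0.001, 0.054]
ft_force: [-0.5, 0.2, -1.1]
opening: 0.247
27.0833 [0.4092 0.3914 0.0224] [3.300e-03 9.985e-01 7.000e-04 5.380e-02] [-0.5  0.2 -1.1] 0.247
t: 27.8
position: [0.3881, 0.303, 0.207]
orientation: [-0.0, 0.999, -0.0, 0.053]
ft_force: [-0.3, -0.1, -0.0]
opening: 0.246
27.8 [0.3881 0.303  0.207 ] [-0.000e+00  9.986e-01 -1.000e-04  5.260e-02] [-0.3 -0.1 -0. ] 0.246
```

View pics/w39.png

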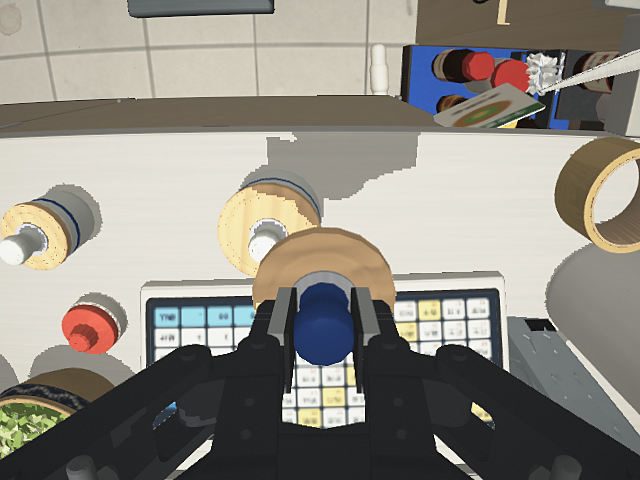

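```bash
python3 -m pendant '[[0,0,-35,0,0],[0,0,-35,0,0],[0,0,-35,0,0],[0,0,-35,0,0],[0,0,-35,0,0],[0,0,-35,0,0],[0,0,-35,0,0],[0,0,-35,0,0]]';python3 -m pendant '[[0,0,-35,0,0],[0,0,-35,0,0],[0,0,-35,0,0],[0,0,-35,0,0],[0,0,-35,0,0],[0,0,-35,0,0],[0,0,-35,0,0],[0,0,-35,0,0]]'
```

```text
t: 28.52
position: [0.3849, 0.0095, 0.2084]
orientation: [-0.003, 0.998, -0.001, 0.055]
ft_force: [2.0, 0.3, -0.4]
opening: 0.245
t: 29.18
position: [0.3818, -0.285, 0.2111]
orientation: [-0.002, 0.998, -0.002, 0.058]
ft_force: [0.6, 0.8, -0.1]
opening: 0.246
```

```bash
python3 -m pendant '[[0,-10,-20,0,0],[0,-10,-10,0,0],[0,0,0,20,0],[0,0,0,20,0],[0,0,0,0,0]]'
python3 - <<'E'
import look; look.look("w40")
from wm import *
f="pics/w40.npz"
r=rim(f,(.4046,-.3855),.048,.056);print(r, totool(f,[.4046,-.3855,.0614]))
E
```

```text
t: 29.6
position: [0.406, -0.3265, 0.1723]
orientation: [0.004, 0.998, -0.004, 0.058]
ft_force: [0.0, 1.3, -0.6]
opening: 0.244
29.6 [ 0.406  -0.3265  0.1723] [ 0.0041  0.9983 -0.0039  0.0582] [ 0.   1.3 -0.6] 0.244
(array([ 0.4038, -0.3864,  0.0248]), 1937, np.float64(0.0483)) [ 13.9 -58.2 110.5]
```

View pics/w40.png

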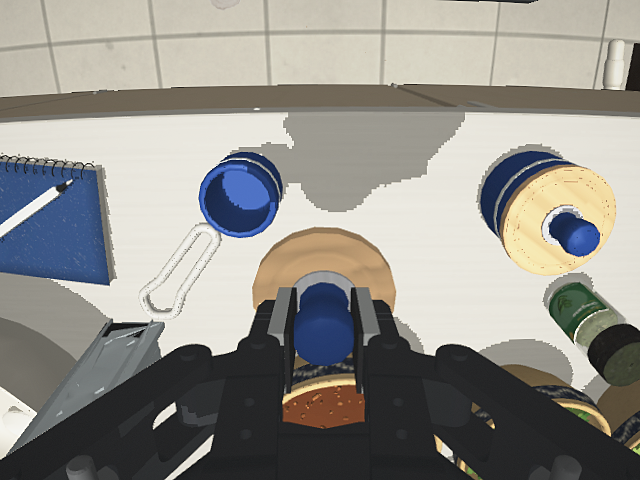

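```bash
python3 - <<'E'
from wm import *
c,P,d=cloud("pics/w40.npz")
for u,v in [(155,330),(120,330),(120,360),(80,370),(60,400),(60,430)]: print(u,v,P[v,u].round(3))
E
python3 -m pendant '[[0,3,-20,0,0],[0,3,-20,0,0],[0,2,-14,5,0],[0,0,0,20,0],[0,0,0,25,0],[0,0,0,10,0],[0,0,0,0,0]]'
python3 - <<'E'
import look; look.look("w41")
from wm import *
f="pics/w41.npz"
print(totool(f,[.4042,-.3858,.0614]))
E
```

```text
155 330 [ 0.54  -0.484  0.015]
120 330 [ 0.538 -0.517  0.017]
120 360 [ 0.542 -0.5    0.054]
80 370 [ 0.541 -0.528  0.068]
60 400 [ 0.54  -0.525  0.102]
60 430 [ 0.387 -0.383  0.25 ]
t: 30.23
position: [0.4063, -0.3845, 0.1196]
orientation: [0.003, 0.998, -0.007, 0.062]
ft_force: [-0.9, 0.2, 0.4]
opening: 0.246
30.2333 [ 0.4063 -0.3845  0.1196] [ 0.0029  0.9981 -0.0072  0.0618] [-0.9  0.2  0.4] 0.246
[ 9.3 -0.5 57.5]
```

View pics/w41.png

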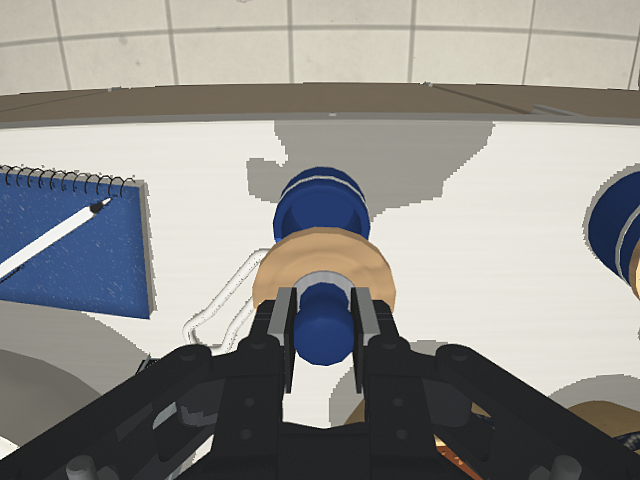

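```bash
python3 -m pendant '[[0,4,0,10,0],[0,3,0,15,0],[0,2,0,12,0],[0,0,0,0,0]]'
python3 - <<'E'
import look; look.look("w42")
from wm import *
f="pics/w42.npz"
print(totool(f,[.4042,-.3858,.0614]),rim(f,(.4046,-.3855),.048,.056))
E
```

```text
t: 30.62
position: [0.4033, -0.3861, 0.0856]
orientation: [0.002, 0.998, -0.01, 0.064]
ft_force: [0.6, -0.3, -0.5]
opening: 0.245
30.6167 [ 0.4033 -0.3861  0.0856] [ 0.002   0.9979 -0.0097  0.0642] [ 0.6 -0.3 -0.5] 0.245
[ 2.2  0.7 24.1] (array([ 0.4059, -0.387 ,  0.0271]), 1636, np.float64(0.048))
```

```bash
python3 -m pendant '[[0,0.5,0.5,6,0],[0,0.5,0.2,8,0],[0,0.5,0,4,0],[0,0,0,0,0]]'
python3 - <<'E'
import look; look.look("w43")
from wm import *
f="pics/w43.npz"
print(totool(f,[.4042,-.3858,.0614]))
E
```

```text
t: 31.0
position: [0.406, -0.3872, 0.0708]
orientation: [0.002, 0.998, -0.012, 0.067]
ft_force: [0.4, 0.5, -0.8]
opening: 0.252
31.0 [ 0.406  -0.3872  0.0708] [ 0.0017  0.9977 -0.012   0.0666] [ 0.4  0.5 -0.8] 0.252
[3.  1.6 9.1]
```

View pics/w43.png

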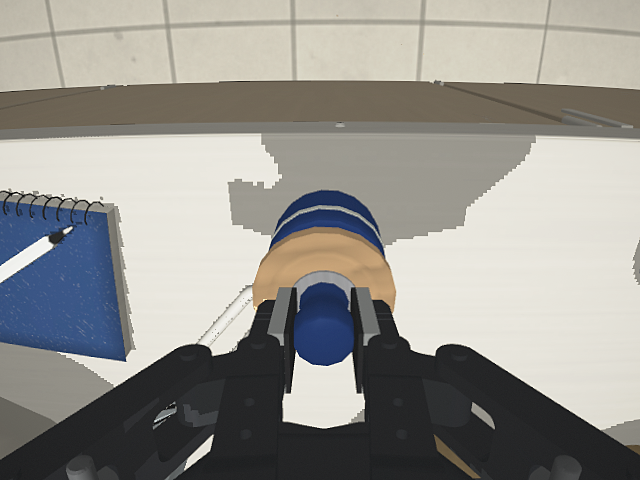

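```bash
python3 -m pendant '[[0,2,1.5,1,0],[0,0.7,0.3,3,0],[0,0.3,0,2,0],[0,0,0,0,0]]'
python3 - <<'E'
import look; look.look("w44")
from wm import *
f="pics/w44.npz"
print(totool(f,[.4042,-.3858,.0614]))
E
```

```text
t: 31.38
position: [0.4041, -0.3858, 0.065]
orientation: [0.002, 0.998, -0.012, 0.067]
ft_force: [-0.6, 0.1, -1.2]
opening: 0.25
31.3833 [ 0.4041 -0.3858  0.065 ] [ 0.0016  0.9977 -0.0124  0.067 ] [-0.6  0.1 -1.2] 0.25
[0.4 0.1 3.6]
```

```bash
python3 -m pendant '[[0,0.3,0,2,0],[0,0.2,0,1.5,0],[0,0,0,0.5,0],[0,0,0,0,0]]'
python3 - <<'E'
import look; look.look("w45")
from wm import *
f="pics/w45.npz"
print(totool(f,[.4042,-.3858,.0614]))
E
```

```text
t: 31.77
position: [0.4045, -0.3862, 0.0618]
orientation: [0.002, 0.998, -0.013, 0.068]
ft_force: [-1.0, 0.5, 1.8]
opening: 0.247
31.7667 [ 0.4045 -0.3862  0.0618] [ 0.0016  0.9976 -0.0129  0.0676] [-1.   0.5  1.8] 0.247
[0.4 0.4 0.4]
```

Contact is felt (+1.8 N). I'll release, rise and back off for a check.

```bash
python3 -m pendant '[[0.2,0,0,0,0],[0.4,0,0,0,0],[0.45,0,0,0,0],[0.45,0,0,-10,0],[0.45,0,0,-35,0],[0.45,0,0,-41,0],[0.45,0,20,-41,0],[0.45,0,35,0,0]]'; python3 -m pendant '[[0.45,0,30,0,0],[0.45,0,10,0,0],[0.45,0,0,0,0]]'
python3 - <<'E'
import look; look.look("w46")
from bench import viewer
from wm import *
for n in("top","scene"):
    p,d=viewer.capture(n); cv2.imwrite(f"pics/{n}9.png",p[:,:,::-1]); np.savez(f"pics/{n}9.npz",p=p,d=d,**{k:np.array(v) for k,v in viewer.calibration(n).items()})
f="pics/w46.npz"
c,P,d=cloud(f)
for g,z,D in [((.4042,-.3858),.056,.06),((.4138,-.1664),.064,.08)]:
  print(disc(f,g,z=z,D=D)); rr=np.hypot(P[...,0]-g[0],P[...,1]-g[1]);q=P[(rr<D/2-.002)&(rr>.02)&(abs(P[...,2]-z)<.008)]
  print(len(q),np.linalg.lstsq(np.c_[q[:,:2]-q[:,:2].mean(0),np.ones(len(q))],q[:,2],rcond=None)[0].round(4))
f="pics/top9.npz";
for n,g,z,D in [("lw",(.418,.2608),.064,.08),("sw",(.4248,.0618),.056,.06),("lb",(.414,-.1664),.064,.08),("sb",(.4042,-.3858),.056,.06)]:
  print(n,disc(f,g,z=z,D=D))
E
python3 - <<'E'
import cv2,numpy as np
a=cv2.imread("pics/scene9.png")[170:370,200:500]; cv2.imwrite("pics/sc9z.png",cv2.resize(a,None,fx=2.6,fy=2.6,interpolation=cv2.INTER_CUBIC))
E
```

```text
t: 32.48
position: [0.3867, -0.3313, 0.1863]
orientation: [0.004, 0.998, -0.011, 0.066]
ft_force: [1.5, -0.2, 1.0]
opening: 0.451
t: 32.73
position: [0.3873, -0.2878, 0.1916]
orientation: [0.003, 0.998, -0.013, 0.069]
ft_force: [-0.7, 0.3, -1.1]
opening: 0.456
32.7333 [ 0.3873 -0.2878  0.1916] [ 0.003   0.9975 -0.0132  0.0688] [-0.7  0.3 -1.1] 0.456
('disc enc', 0.4052, -0.3866, 0.0605, 'discmean', array([ 0.4002, -0.383 ,  0.0567]), 'knob', 943, array([ 0.4048, -0.3863]), array([0.0225, 0.023 ]), np.float64(0.0871))
1760 [ 0.0059 -0.0119  0.0564]
('disc enc', 0.4156, -0.1672, 0.0807, 'discmean', array([ 0.411 , -0.1702,  0.0646]), 'knob', 1023, array([ 0.4151, -0.1679]), array([0.023 , 0.0225]), np.float64(0.0955))
5278 [ 0.0079 -0.0001  0.0645]
lw ('disc enc', 0.4185, 0.2601, 0.0796, 'discmean', array([0.4176, 0.26  , 0.0644]), 'knob', 56, array([0.4178, 0.2603]), array([0.0218, 0.0197]), np.float64(0.099))
sw ('disc enc', 0.4251, 0.0616, 0.0598, 'discmean', array([0.4254, 0.0611, 0.0562]), 'knob', 57, array([0.4245, 0.0612]), array([0.022, 0.022]), np.float64(0.0923))
lb ('disc enc', 0.416, -0.1668, 0.0805, 'discmean', array([ 0.4158, -0.167 ,  0.0641]), 'knob', 58, array([ 0.4152, -0.166 ]), array([0.0195, 0.0216]), np.float64(0.1008))Traceback (most recent call last):
  File "<stdin>", line 13, in <module>
  File "wm.py", line 15, in disc
    return "disc enc",round(cx/1e4,4),round(cy/1e4,4),round(2e-4*r,4),"discmean",ds.mean(0).round(4),"knob",len(k),((k[:,:2].min(0)+k[:,:2].max(0))/2).round(4),np.ptp(k[:,:2],axis=0).round(4),k[:,2].max().round(4)
                                                                                                                     ~~~~~~~~~~~^^^
    return umr_minimum(a, axis, None, out, keepdims, initial, where)
ValueError: zero-size array to reduction operation minimum which has no identity
```

View pics/w46.png

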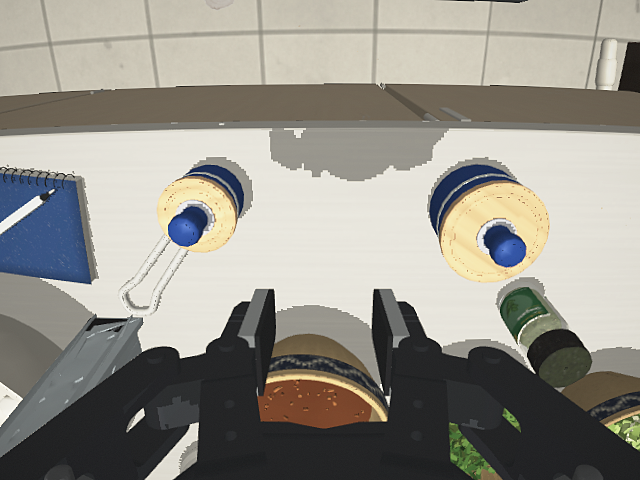

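View pics/sc9z.png

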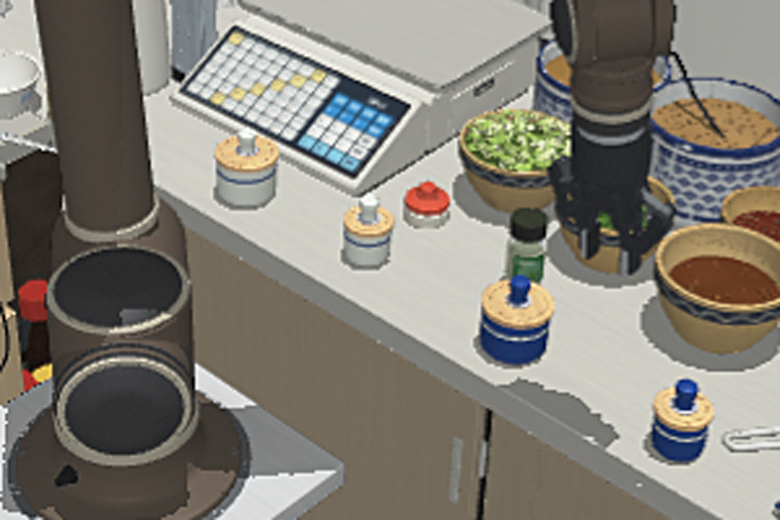

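View pics/top9.png

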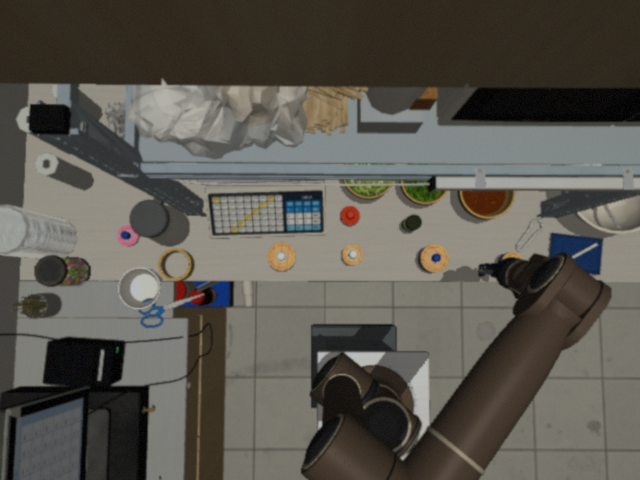

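```bash
python3 -c "
from bench import job; print(job.hand_in())"
```

```text
the job is handed in; nothing more can be done
None
```

All four lids are back on their own pots, in the order large white, small white, large blue, small blue. Each one was released and the gripper lifted clear. I handed the job in at about 33 s of the allowed 109 s.

**Seating:** In the last wrist-camera views the disc tops stood at about 64.5 mm on the large pots and 56.5 mm on the small ones. The expected heights are 64 and 56 mm, and the depth readings run a little under 1 mm high.

**Level:** Fitted slopes were about 0.7° or less. The small blue lid showed the most, which I took as within measurement noise.

**Position:** The lid centres measured within about 2 mm of the pot positions I measured before placing. In the views the pots, the spice jar and the timer stand where they were; I did not measure the jar and timer again.

**Checks that failed or disagreed:**
- **Top view:** The arm hid the small blue pot in the last top picture, so its top-view check failed. That lid was confirmed only by the wrist and scene cameras.
- **Tool tilt:** The tool drifted to about 8° of tilt over the run, mostly in the plane of the pads. I corrected for it in each approach, and it left no visible effect on the seating.

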